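Lid the food boxes before they go in the fridge

ROBOT

A 6-joint arm with a two-finger parallel gripper is mounted at the origin on the work surface. World frame = base frame: x ahead of the robot, y to its left, z up, the work surface at z = 0. Lengths are in m, angles in degrees, forces in N, time in s.
With the tool pointing down it reaches from about 0.4 to 0.825 m from the base axis. Payload 7 kg.
Tool frame: the origin (TCP) lies midway between the tips of the shut fingers; the grasp point (between the pads) lies 19 mm behind it; z points along the fingers, y is the direction in which the jaws open and shut (so a half turn about z gives the same grasp; the last joint's range is limited). The gripper opens to 88 mm and grips with 3 to 60 N. Pads are 19 mm wide; open, the fingers measure 130 mm over their backs; the gripper's body (78 mm by 193 mm) begins 47 mm behind the grasp point.
Start: joints at [86.923, 20.546, 0.682, 0, -70.136, -16.507], TCP at [0.226, 0.636, 0.227] pointing down, gripper open.
Joint ranges: [-176.03, 176.03], [-82.01, 121.73], [-58.28, 71.71], [-173.87, 95.51], [-174.79, -0.11], [-173.66, 173.66]. Speed limits (degrees/s): [136.94, 136.94, 172.46, 180, 180, 180].

INTERFACE

Orientations are given as [roll, pitch, yaw] about the fixed x, y, z axes, in that order (R = Rz(yaw) Ry(pitch) Rx(roll)).
In Python, from plant import r gives the robot as it stands. The module is installed in compiled form; this text tells all that it offers.
- The arm moves only by the tool send_rows, never from a script. Its argument "motion" is a list of rows, each an object with "travel": the shift along the tool's x, y, z in m, a list of three; "spin": the turn about the tool's z in degrees. In form: [{"travel": [tx, ty, tz], "spin": spin}, ...]. A call has 1 to 5 rows; each row shifts and turns the pose as measured when the row begins, along the tool's axes as they then stand; what a row does not reach is not made up. A row lasts 1/12 s, in which the tool goes at most 41.7 mm and 7.16 degrees, less where a joint would pass 70% of its speed; a pose out of reach is approached as far as the arm can. A call is refused whole if a number of a shift passes 0.0417 or a number of a turn 7.16, either way. A call with a gripper value outside its range is refused whole. "gripper" is the gripper command: -1 is shut, 1 is fully open, values between are in proportion, set as the call begins (left out, the last holds). The fingers move at their own pace and stop on an object; "squeeze" is the grip in N (left out, the last holds). Time passes only in rows, so rows that do not move let the fingers close. It gives the time, the measured TCP pose, the force and the opening at its end, in the units of the state.
- r.get_state(): the state, without advancing time (a new reading comes with each control period).
- r.capture(name): name is "scene" or "top" or "wrist"; returns (picture, depth): 480x640x3 uint8, blue, green, red; 480x640 float32, m along the optical axis (not along the pixel's ray), 0 where there is no reading.
- r.get_calibration(name): a dict with "fov_y" (degrees; the focal length in pixels is half the picture's height over the tangent of half this angle, whatever the lens; pixels are square), "cx", "cy" (the principal point, pixels), "k1" (the pictures are not rectified: a ray, as slopes to the right and down, at radius r is drawn at 1 + k1 r^2 times it, then the intrinsics apply), "origin" and "orientation" of the camera in the world. Camera axes: x right, y down, z forward; pixel columns grow to the right and rows downward; lengths in m; the calibration is good to about 2 mm. A picture is of the moment at which its call begins: read the wrist's pose just before it. get_calibration takes no time and is no camera call; for the wrist camera it gives the pose at the moment of the call.
- r.close_job(): hands the job in, once; it reports no verdict.
Trained networks look in the newest picture that a camera, given by its name, has taken for a name from the list of things; names that differ only in an ending like _2 or _b are one class to them, and where a whole thing is asked for, a point or a joint stands for the part that bears it (a point fixed in the world has none). Each returns a list of dicts, best first, with "conf" (0 to 1); they miss things now and then, are a little off and sometimes report something else, mostly with a low value. They report only what shows in the picture. A call takes as long as a camera call. They do not tell look-alikes from the thing itself.
- r.boxes_of(camera, target): "at" ([x, y, z] in m, in the coordinates of the camera as it stood for that picture, good to about 4 mm: the middle of the surface that is visible of it).
- r.pinpoint(camera, target): "at" ([x, y, z] in m, in the coordinates of the camera as it stood for that picture, good to about 4 mm: a listed point, or the origin of a listed thing).
The state is a dict: "time_s": time; "joints": joint angles; "qd": joint speeds; "joint_torque": joint torques, N m; "tcp_pos": TCP position; "eef_rot": TCP orientation; "contact_force": force on the tool from outside, world axes, zero at the start; "moment": the same for the moment, N m; "gripper_width": finger opening in m.
Only numpy, scipy, OpenCV 4.12 (cv2) and the standard library are available. Lean on these libraries where they do the work, as an engineer would, in place of code of your own. Each camera call takes 0.05 s, during which the arm holds its last target. There are 200 camera calls.

TASK

The snack is cut up and packed in four enamel food boxes; find the four lids among the things on the counter and close every box with the lid of its own shape and size, so that each lid sits flat and fully down on its box. Set the lids on, don't drop them, leave the boxes where they stand, and neither move nor knock over the two blue tea cups.

Things in the scene. Friction and masses are not known exactly. Their poses are not given: they have to be found in the camera images.
- oblong_lid: Loose oblong (rectangular) lid, white enamel, dark rim line, 140 x 104 mm, long along its x, 100-200 g. Origin: centre of underside, z up. Sunken middle (114 x 78, narrower at the foot) z 0 to 8 mm, flange z 8 to 12 mm. Dark wood bar handle on top: 50 mm along x, 14 mm thick in y, z 26 to 40 mm. Seated: middle inside its box with 5 mm play all round, flange on the rim, lid origin 47 mm above box origin; long sides must match, either way round.
- oblong_box: Open oblong (rectangular) food box, white enamel, dark rim line, 132 x 96 mm outside (124 x 88 mm inside), long side along its x, 55 mm high, holding kiwi slices well below the rim; 480-780 g, loose on the counter. Origin: centre of its underside, z up; rim 55 mm above it.
- square_lid: Loose square lid, white enamel, dark rim line, 108 x 108 mm, 100-200 g. Origin: centre of underside, z up. Sunken middle (82 x 82, narrower at the foot) z 0 to 8 mm, flange z 8 to 12 mm. Dark wood bar handle on top: 50 mm along x, 14 mm thick in y, z 26 to 40 mm. Seated: middle inside its box with 5 mm play all round, flange on the rim, lid origin 47 mm above box origin; any of the four ways round.
- square_box: Open square food box, white enamel, dark rim line, 100 x 100 mm outside (92 x 92 mm inside), 55 mm high, holding carrot sticks well below the rim; 480-780 g, loose on the counter. Origin: centre of its underside, z up; rim 55 mm above it.
- big_round_lid: Loose larger round lid, white enamel, dark rim line, 138 mm diameter, 100-200 g. Origin: centre of underside, z up. Sunken middle (112 mm diameter, narrower at the foot) z 0 to 8 mm, flange z 8 to 12 mm. Dark wood knob on top: 26 mm wide, z 21 to 40 mm. Seated: middle inside its box with 5 mm play all round, flange on the rim, lid origin 47 mm above box origin.
- big_round_box: Open larger round food box, white enamel, dark rim line, 130 mm outside diameter (122 mm inside), 55 mm high, holding halved boiled eggs well below the rim; 480-780 g, loose on the counter. Origin: centre of its underside, z up; rim 55 mm above it.
- small_round_lid: Loose smaller round lid, white enamel, dark rim line, 104 mm diameter, 100-200 g. Origin: centre of underside, z up. Sunken middle (78 mm diameter, narrower at the foot) z 0 to 8 mm, flange z 8 to 12 mm. Dark wood knob on top: 26 mm wide, z 21 to 40 mm. Seated: middle inside its box with 5 mm play all round, flange on the rim, lid origin 47 mm above box origin.
- small_round_box: Open smaller round food box, white enamel, dark rim line, 96 mm outside diameter (88 mm inside), 55 mm high, holding cherry tomatoes well below the rim; 480-780 g, loose on the counter. Origin: centre of its underside, z up; rim 55 mm above it.
- cup_a: Small handleless blue tea cup, 54 mm across the rim, 62 mm high, standing loose among the boxes and lids; not to be moved. Origin: centre of its underside, z up.
- cup_b: Small handleless blue tea cup, 54 mm across the rim, 62 mm high, standing loose among the boxes and lids; not to be moved. Origin: centre of its underside, z up.
Not all that is in view belongs to the job. Leave any purple look-alike of the square_lid alone.

How it is judged (in metres and radians):
At the end, for the whole second after the job is handed in: Each lid on the box of its own shape: centres within 10 mm, lid origin 43.5 to 50.5 mm above box origin, flat within 0.08 rad, oblong and square lids in line within 0.13 and 0.15 rad, at rest; boxes and both cups upright, within 30 mm of their starts (horizontal distance between oblong_lid and oblong_box below 0.01 m and z of oblong_lid in the frame of oblong_box between 0.0435 and 0.0505 m and angle between each of oblong_lid, oblong_box, square_lid, square_box, big_round_lid, big_round_box, small_round_lid, small_round_box's own z axis and vertical below 0.08 rad and linear speed of each of oblong_lid, oblong_box, square_lid, square_box, big_round_lid, big_round_box, small_round_lid, small_round_box below 0.02 m/s and distance of each of oblong_box, square_box, big_round_box, small_round_box, cup_a, cup_b from where it was at the start of the episode below 0.03 m and horizontal distance between square_lid and square_box below 0.01 m and z of square_lid in the frame of square_box between 0.0435 and 0.0505 m and horizontal distance between big_round_lid and big_round_box below 0.01 m and z of big_round_lid in the frame of big_round_box between 0.0435 and 0.0505 m and horizontal distance between small_round_lid and small_round_box below 0.01 m and z of small_round_lid in the frame of small_round_box between 0.0435 and 0.0505 m and angle between the x axis of oblong_lid and the x axis of oblong_box, either way round below 0.13 rad and (angle between the x axis of square_lid and the x axis of square_box, either way round below 0.15 rad or angle between the x axis of square_lid and the x axis of square_box, either way round above 1.42 rad) and angle between each of cup_a, cup_b's own z axis and vertical below 0.1 rad); the robot touches nothing.
It fails at once if the oblong lid is dropped (falls free from more than about 3 cm) (linear speed of oblong_lid above 0.8 m/s and contact force between the fingers and oblong_lid below 0.05 N).
It fails at once if the square lid is dropped (falls free from more than about 3 cm) (linear speed of square_lid above 0.8 m/s and contact force between the fingers and square_lid below 0.05 N).
It fails at once if the big round lid is dropped (falls free from more than about 3 cm) (linear speed of big_round_lid above 0.8 m/s and contact force between the fingers and big_round_lid below 0.05 N).
It fails at once if the small round lid is dropped (falls free from more than about 3 cm) (linear speed of small_round_lid above 0.8 m/s and contact force between the fingers and small_round_lid below 0.05 N).
It fails at once if a tea cup is knocked over (angle between any of cup_a, cup_b's own z axis and vertical above 0.5 rad).
It also fails if it takes over 128 s, if anything falls off the work surface, if the arm or the gripper's body presses on something with over 40 N, if the wrist force passes 120 N, or if a joint passes its speed limit or range.

## Working session

There is one attempt and no reset: what is moved stays moved. The work goes in short steps, Python scripts to look and compute and a tool call to move; the robot and the scene stay as the last step left them, time stands still between calls to the robot, and variables do not carry over. Pictures are saved under pics/ and viewed, about 12 in all and at most 16, crops included, and the job is handed in when it is done.

Besides the shell and the picture viewer there is one more tool, called by a JSON object that holds its "api" and its "payload". send_rows: Moves the arm, as the interface text tells. Its arguments: {"type":"object","properties":{"motion":{"type":"array"},"gripper":{"type":"number"},"squeeze":{"type":"number"}},"required":["motion"]}

```bash
mkdir -p pics
cat > h.py <<'E'
import numpy as np, cv2
from scipy.spatial.transform import Rotation as R
from plant import r
def K(c):
    f=240/np.tan(np.radians(c["fov_y"])/2); return f
def Rc(c):
    o=np.array(c["orientation"],float)
    return o if o.shape==(3,3) else R.from_euler('xyz',o,degrees=True).as_matrix()
def w(c,p): return Rc(c)@np.array(p)+np.array(c["origin"])
def world(c,depth):
    f=K(c); v,u=np.mgrid[0:480,0:640]
    x=(u-c["cx"])/f; y=(v-c["cy"])/f
    rd=np.hypot(x,y); rr=rd.copy()
    for _ in range(8): rr=rd/(1+c["k1"]*rr**2)
    s=np.where(rd>0,rr/np.maximum(rd,1e-9),1)
    P=np.stack([x*s*depth,y*s*depth,depth],-1)
    return P@Rc(c).T+np.array(c["origin"])
T=["oblong_lid","oblong_box","square_lid","square_box","big_round_lid","big_round_box","small_round_lid","small_round_box","cup_a"]
E
python3 - <<'E'
from h import *
s=r.get_state(); print(s)
for n in ["top","scene"]:
    c=r.get_calibration(n); print(n,c)
    p,d=r.capture(n); cv2.imwrite(f"pics/{n}0.png",p); np.savez(f"{n}0.npz",p=p,d=d)
c=r.get_calibration("top")
for t in T:
    for q in r.pinpoint("top",t)[:4]: print(t,round(q["conf"],2),w(c,q["at"]).round(3))
E
```

```text
{'time_s': 0.0, 'joints': array([ 8.69226797e+01,  2.05912658e+01,  6.35500118e-01, -2.11126221e-02,
       -7.01374158e+01, -1.65090425e+01]), 'qd': array([ 0.08529807,  0.02593345,  0.0005513 ,  0.08590931,  0.00121636,
       -0.01326695]), 'joint_torque': array([ 1.22572428e-04, -5.82719564e+01,  2.93043441e+01,  6.99671432e+00,
        6.76073789e-03, -1.74824168e-04]), 'tcp_pos': array([0.22611011, 0.63548492, 0.22563461]), 'eef_rot': array([ 1.79905019e+02, -7.45259958e-03, -1.95935461e+01]), 'contact_force': array([-0.04905323,  0.45873176, -0.18529475]), 'moment': array([-0.04481049, -0.0201532 ,  0.03486514]), 'gripper_width': 0.08798670603331737}
top {'fov_y': 53.02903810786555, 'cx': 318.27986975896306, 'cy': 228.22036762901197, 'k1': -0.10230917486282985, 'origin': array([ 0.27373139, -0.00864884,  1.13115636]), 'orientation': array([-169.73197933,    0.49145444,  -88.36183937])}
scene {'fov_y': 50.92443395740851, 'cx': 319.41709581954643, 'cy': 250.65689713729418, 'k1': 0.04906256345304432, 'origin': array([ 1.27316458, -0.13654525,  0.61351107]), 'orientation': array([-124.89925915,    1.03224883,   78.83555411])}
oblong_lid 0.65 [ 0.647 -0.109 -0.001]
oblong_box 0.83 [0.442 0.338 0.002]
square_lid 0.84 [ 0.45  -0.326 -0.   ]
square_lid 0.69 [ 0.28  -0.322  0.002]
square_box 0.7 [0.637 0.108 0.001]
big_round_lid 0.68 [ 0.449 -0.108  0.001]
big_round_box 0.74 [ 0.646 -0.291  0.002]
small_round_lid 0.58 [ 0.434  0.116 -0.003]
small_round_box 0.77 [ 0.646  0.295 -0.001]
cup_a 0.86 [0.542 0.207 0.004]
cup_a 0.67 [ 0.545 -0.216  0.004]
```

View pics/top0.png

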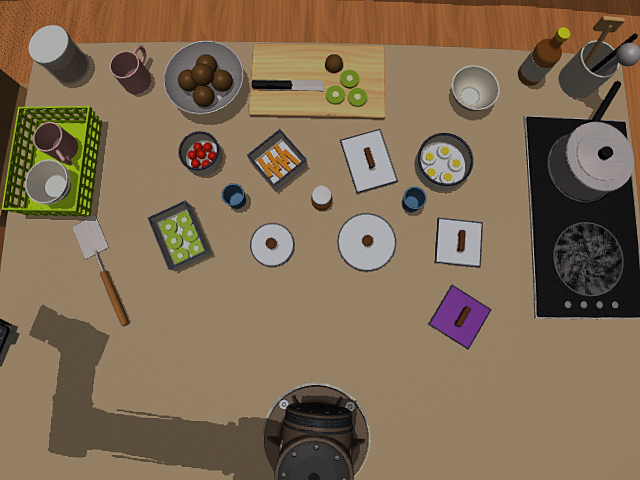

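View pics/scene0.png

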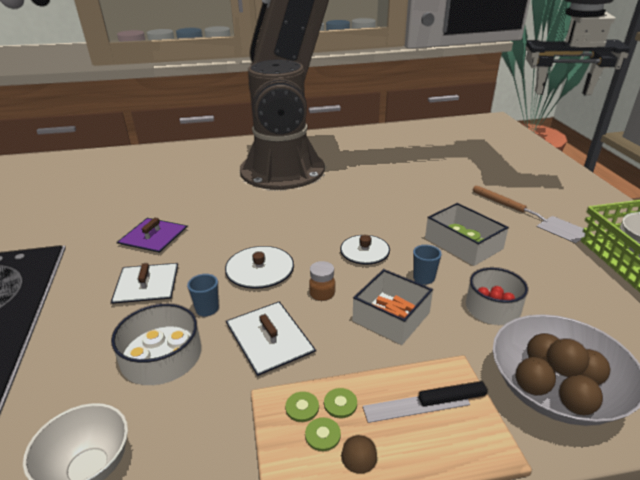

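Top view: the lids lie at about px (272,244) small round, (367,242) big round, (369,160) oblong and (459,242) square. The purple decoy is at (460,316). The boxes are at (202,154) tomatoes, (277,160) carrots, (445,160) eggs and (179,236) kiwi, and the cups are at (234,196) and (414,200). This agrees with the network. Next I fit precise poses from depth.

Run:
```python
from h import *
z=np.load("top0.npz"); c=r.get_calibration("top"); P=world(c,z["d"]); ok=z["d"]>0
hsv=cv2.cvtColor(z["p"],cv2.COLOR_BGR2HSV)
pk={"oblong_lid":(.647,-.109),"square_lid":(.45,-.326),"big_round_lid":(.449,-.108),"small_round_lid":(.434,.116),
"oblong_box":(.442,.338),"square_box":(.637,.108),"big_round_box":(.646,-.291),"small_round_box":(.646,.295)}
print("table z",np.median(P[330:400,130:200,2]))
for n,(x,y) in pk.items():
    near=ok&(np.hypot(P[...,0]-x,P[...,1]-y)<.092)
    lid="lid" in n
    m=near&((P[...,2]>.006) if lid else (P[...,2]>.045)&(P[...,2]<.065))
    k,lab,st,_=cv2.connectedComponentsWithStats(m.astype(np.uint8)); i=1+np.argmax(st[1:,4]); m=lab==i
    q=P[m][:,:2].astype(np.float32); rc=cv2.minAreaRect(q*1000); ci=cv2.minEnclosingCircle(q*1000)
    zz=np.median(P[m][:,2])
    print(n,len(q),"z%.3f"%zz,"rect",np.round(rc[0],1),np.round(rc[1],1),round(rc[2],1),"circ",np.round(ci[0],1),round(ci[1],1))
    if lid:
        h=near&(P[...,2]>.03); q=P[h][:,:2].astype(np.float32); rc=cv2.minAreaRect(q*1000)
        print("   handle",len(q),np.round(rc[0],1),np.round(rc[1],1),round(rc[2],1),"z",P[h][:,2].max().round(3), np.median(P[h][:,2]).round(3))
```

```text
table z 0.0009766358530270969
oblong_lid 2363 z0.013 rect [ 648.  -109.5] [143.3 103.3] 17.8 circ [ 647.6 -109.9] 86.7
   handle 132 [ 646.4 -111. ] [49.5 14.6] 17.5 z 0.046 0.04
square_lid 2046 z0.013 rect [ 452.4 -328.1] [113.7 108.2] 85.7 circ [ 452.2 -328.7] 75.9
   handle 125 [ 451.3 -326.2] [13.7 49.8] 85.7 z 0.045 0.041
big_round_lid 2697 z0.013 rect [ 447.1 -107.8] [138.  137.6] 45.8 circ [ 446.8 -109.6] 70.9
   handle 102 [ 446.5 -107.3] [24.6 24.3] 64.1 z 0.046 0.04
small_round_lid 1537 z0.013 rect [434.5 115.8] [102.8 102.3] 3.3 circ [435.6 115.8] 54.0
   handle 100 [433.8 114. ] [24.1 23.7] 5.0 z 0.045 0.039
oblong_box 535 z0.055 rect [445.5 330.3] [135.6  99. ] 26.2 circ [446.7 329.7] 80.7
square_box 454 z0.055 rect [635.9 109.1] [103.1 101.3] 41.8 circ [635.6 108.3] 70.7
big_round_box 510 z0.055 rect [ 642.2 -287.7] [128.5 130.5] 31.4 circ [ 642.  -288.3] 66.4
small_round_box 347 z0.055 rect [648.7 296.1] [95.8 95.7] 69.1 circ [648.6 296.5] 50.3
```

```bash
cat > go.py <<'E'
import sys; from h import *
# go.py x y z yaw(mod 180) -> tool-frame deltas with present yaw, rows needed
x,y,z,yw=map(float,sys.argv[1:5]); s=r.get_state(); p=s["tcp_pos"]; e=s["eef_rot"]
Rt=R.from_euler('xyz',e,degrees=True).as_matrix(); d=Rt.T@(np.array([x,y,z])-p)
dy=(yw-e[2]+90)%180-90
print("t%.1f pos"%s["time_s"],p.round(4),"rot",e.round(1),"j",s["joints"].round(0),"w%.4f"%s["gripper_width"],"F",s["contact_force"].round(1))
n=int(np.ceil(np.linalg.norm(d)/.038)) or 1
print("d",d.round(4),"n",n,"per row",(d/n).round(4),"spin",round(-dy,1),"per row",round(-dy/max(1,np.ceil(abs(dy)/7)),2),"x",int(np.ceil(abs(dy)/7)))
E
python3 go.py .434 .115 .15 0
```

```text
t0.6 pos [0.2263 0.6359 0.2266] rot [180.   -0.  -19.6] j [ 87.  21.   1.   0. -70. -17.] w0.0875 F [0.4 0.9 0.2]
d [0.3703 0.4211 0.0766] n 15 per row [0.0247 0.0281 0.0051] spin -19.6 per row -6.53 x 3
```

{"api": "send_rows", "payload": {"motion": [{"travel": [0.0247, 0.028, 0.005], "spin": 0}, {"travel": [0.0247, 0.028, 0.005], "spin": 0}, {"travel": [0.0247, 0.028, 0.005], "spin": 0}, {"travel": [0.0247, 0.028, 0.005], "spin": 0}, {"travel": [0.0247, 0.028, 0.005], "spin": 0}], "gripper": 0.2, "squeeze": 30}}

```text
time_s: 0.97
tcp_pos: [0.2955, 0.4631, 0.199]
eef_rot: [-179.9, -0.0, -19.2]
contact_force: [1.1, 0.6, -0.2]
gripper_width: 0.0598
```

{"api": "send_rows", "payload": {"motion": [{"travel": [0.0247, 0.028, 0.005], "spin": 0}, {"travel": [0.0247, 0.028, 0.005], "spin": 0}, {"travel": [0.0247, 0.028, 0.005], "spin": 0}, {"travel": [0.0247, 0.028, 0.005], "spin": 0}, {"travel": [0.0247, 0.028, 0.005], "spin": 0}]}}

```text
time_s: 1.38
tcp_pos: [0.3679, 0.2818, 0.1739]
eef_rot: [-179.7, -0.1, -19.1]
contact_force: [1.2, 0.9, 0.3]
gripper_width: 0.0528
```

{"api": "send_rows", "payload": {"motion": [{"travel": [0.0234, 0.0272, 0.005], "spin": 0}, {"travel": [0.0234, 0.0272, 0.005], "spin": 0}, {"travel": [0.0234, 0.0272, 0.005], "spin": 0}, {"travel": [0.0234, 0.0272, 0.005], "spin": 0}, {"travel": [0.02, 0.025, 0.004], "spin": 0}]}}

```text
time_s: 1.8
tcp_pos: [0.4336, 0.1099, 0.1503]
eef_rot: [-179.4, -0.2, -18.9]
contact_force: [1.5, 0.9, 0.0]
gripper_width: 0.0527
```

{"api": "send_rows", "payload": {"motion": [{"travel": [0, 0, 0], "spin": -6.4}, {"travel": [0, 0, 0], "spin": -6.4}, {"travel": [0, 0, 0], "spin": -6.4}, {"travel": [0, 0, 0], "spin": 0}]}}

```text
time_s: 2.13
tcp_pos: [0.4344, 0.102, 0.1499]
eef_rot: [-179.5, -0.4, 0.5]
contact_force: [-0.3, -0.2, -0.3]
gripper_width: 0.0525
```

```bash
python3 - <<'E'
from h import *
s=r.get_state();c=r.get_calibration("wrist"); p,d=r.capture("wrist"); cv2.imwrite("pics/w0.png",p)
P=world(c,d); m=(d>0)&(P[...,2]>.006)&(P[...,2]<.02)&(np.hypot(P[...,0]-.434,P[...,1]-.115)<.07)
q=P[m][:,:2].astype(np.float32)*1000; print(c["origin"],len(q),cv2.minAreaRect(q))
m=(d>0)&(P[...,2]>.03)&(P[...,2]<.045)&(np.hypot(P[...,0]-.434,P[...,1]-.115)<.04); q=P[m][:,:2].astype(np.float32)*1000
print(len(q),cv2.minAreaRect(q) if len(q)>5 else '', [ (k["conf"],w(c,k["at"])) for k in r.pinpoint("wrist","small_round_lid")])
E
python3 go.py .434 .115 .018 0
```

```text
[0.50367367 0.10115317 0.30842595] 10058 ((436.4471435546875, 116.07051086425781), (103.88678741455078, 104.18655395507812), 46.95651626586914)
807 ((436.7585144042969, 115.8673324584961), (24.81760025024414, 25.077228546142578), 83.16533660888672) [(0.7, array([4.43052813e-01, 1.18258313e-01, 4.15664080e-04]))]
t2.2 pos [0.4343 0.1024 0.1499] rot [-179.5   -0.4    0. ] j [ 39.   2. -34.  -0. -54.  52.] w0.0527 F [ 0.5 -0.4  0.7]
d [-0.0012 -0.0115  0.132 ] n 4 per row [-0.0003 -0.0029  0.033 ] spin 0.0 per row 0.01 x 1
```

View pics/w0.png

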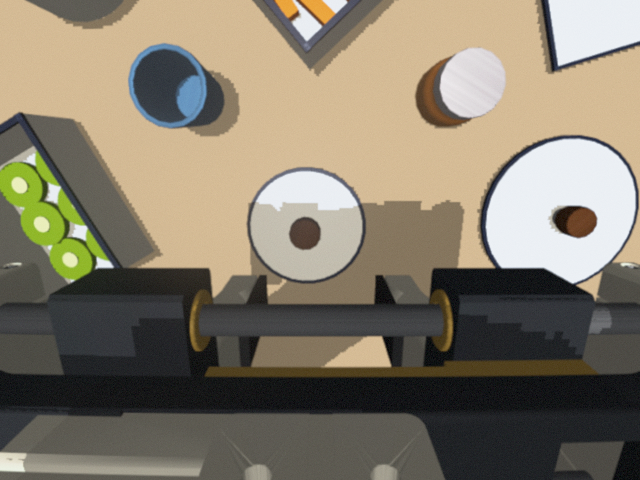

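The small round lid is centred near px (306,225), between the fingers' line. The wrist camera puts it at (.4365,.116) and the top camera at (.4345,.1155), which is close enough.

{"api": "send_rows", "payload": {"motion": [{"travel": [0.001, -0.007, 0.03], "spin": 0}, {"travel": [0.0005, -0.006, 0.03], "spin": 0}, {"travel": [0, 0, 0.03], "spin": 0}, {"travel": [0, 0, 0.02], "spin": 0}, {"travel": [0, 0, 0], "spin": 0}]}}

```text
time_s: 2.65
tcp_pos: [0.4401, 0.1209, 0.04]
eef_rot: [-179.1, -0.9, -1.0]
contact_force: [0.6, -0.0, -0.1]
gripper_width: 0.0528
```

```bash
python3 go.py .4358 .1158 .0175 0
```

```text
t2.6 pos [0.4401 0.1209 0.04  ] rot [-179.1   -0.9   -1. ] j [ 40.  12. -41.  -0. -36.  49.] w0.0528 F [ 0.6 -0.  -0.1]
d [-0.0046  0.0055  0.0224] n 1 per row [-0.0046  0.0055  0.0224] spin -1.0 per row -0.97 x 1
```

{"api": "send_rows", "payload": {"motion": [{"travel": [-0.0025, 0.003, 0.008], "spin": 0}, {"travel": [-0.0015, 0.0015, 0.008], "spin": 0}, {"travel": [0, 0, 0.004], "spin": 0}, {"travel": [0, 0, 0], "spin": 0}]}}

```text
time_s: 2.98
tcp_pos: [0.437, 0.1182, 0.0207]
eef_rot: [-179.2, -0.9, -1.3]
contact_force: [-0.1, 0.1, -0.1]
gripper_width: 0.0526
```

```bash
python3 go.py .4358 .1158 .0175 0
```

```text
t3.0 pos [0.437  0.1182 0.0207] rot [-179.2   -0.9   -1.3] j [ 40.  14. -42.  -0. -33.  49.] w0.0526 F [-0.1  0.1 -0.1]
d [-0.0012  0.0025  0.0031] n 1 per row [-0.0012  0.0025  0.0031] spin -1.3 per row -1.3 x 1
```

{"api": "send_rows", "payload": {"motion": [{"travel": [-0.001, 0.0025, 0.003], "spin": 0}, {"travel": [0, 0, 0], "spin": 0}]}}

```text
time_s: 3.15
tcp_pos: [0.4369, 0.1165, 0.0187]
eef_rot: [-179.1, -1.0, -1.3]
contact_force: [-0.9, -0.1, -0.1]
gripper_width: 0.0525
```

{"api": "send_rows", "payload": {"motion": [{"travel": [0, 0, 0], "spin": 0}, {"travel": [0, 0, 0], "spin": 0}, {"travel": [0, 0, 0], "spin": 0}, {"travel": [0, 0, 0], "spin": 0}], "gripper": -1, "squeeze": 30}}

```text
time_s: 3.48
tcp_pos: [0.4381, 0.1172, 0.0205]
eef_rot: [-179.0, -1.2, -1.4]
contact_force: [0.3, 1.0, -0.6]
gripper_width: 0.0313
```

{"api": "send_rows", "payload": {"motion": [{"travel": [0, 0, -0.01], "spin": 0}, {"travel": [0, 0, -0.02], "spin": 0}, {"travel": [0, 0, -0.03], "spin": 0}, {"travel": [0, 0, -0.03], "spin": 0}, {"travel": [0, 0, -0.02], "spin": 0}]}}

```text
time_s: 3.9
tcp_pos: [0.432, 0.1125, 0.1298]
eef_rot: [-179.4, -0.6, -1.5]
contact_force: [1.1, 0.6, -1.3]
gripper_width: 0.0243
```

```bash
python3 go.py .6487 .2962 .13 0
```

```text
t3.9 pos [0.432  0.1125 0.1298] rot [-179.4   -0.6   -1.5] j [ 40.   4. -35.  -0. -50.  49.] w0.0243 F [ 1.1  0.6 -1.3]
d [ 0.2119 -0.1891  0.0041] n 8 per row [ 0.0265 -0.0236  0.0005] spin -1.5 per row -1.46 x 1
```

{"api": "send_rows", "payload": {"motion": [{"travel": [0.02, -0.018, 0], "spin": 0}, {"travel": [0.0265, -0.0236, 0], "spin": 0}, {"travel": [0.0265, -0.0236, 0], "spin": 0}, {"travel": [0.0265, -0.0236, 0], "spin": 0}, {"travel": [0.0265, -0.0236, 0], "spin": 0}]}}

```text
time_s: 4.32
tcp_pos: [0.562, 0.2223, 0.1419]
eef_rot: [-178.9, -1.0, -1.6]
contact_force: [0.8, 0.5, -0.6]
gripper_width: 0.0241
```

{"api": "send_rows", "payload": {"motion": [{"travel": [0.0265, -0.0236, 0], "spin": 0}, {"travel": [0.0265, -0.0236, 0], "spin": 0}, {"travel": [0.02, -0.018, 0], "spin": 0}, {"travel": [0.007, -0.006, 0], "spin": 0}, {"travel": [0, 0, 0], "spin": 0}]}}

```text
time_s: 4.73
tcp_pos: [0.6513, 0.2979, 0.141]
eef_rot: [-179.0, -0.9, -1.6]
contact_force: [0.4, -0.8, -0.8]
gripper_width: 0.0243
```

```bash
python3 go.py .6487 .2962 .08 0
python3 - <<'E'
from h import *
p,d=r.capture("wrist"); cv2.imwrite("pics/w1.png",p); c=r.get_calibration("wrist"); P=world(c,d); np.savez("w1.npz",p=p,d=d,P=P)
p2,d2=r.capture("scene"); cv2.imwrite("pics/s1.png",np.hstack([p[:,80:480],p2[100:420,340:640].repeat(1,0)[:320]]) if 0 else p2)
E
```

```text
t4.7 pos [0.6513 0.2979 0.141 ] rot [-179.    -0.9   -1.6] j [ 40.  27.  -1.  -0. -61.  48.] w0.0243 F [ 0.4 -0.8 -0.8]
d [-0.0035  0.0029  0.0609] n 2 per row [-0.0017  0.0014  0.0305] spin -1.6 per row -1.6 x 1
```

View pics/w1.png

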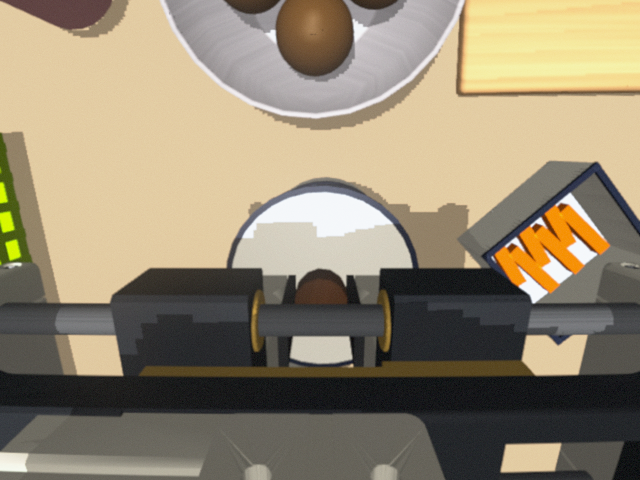

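The lid is held by its knob and its visible arc runs from px (230,260) over (320,185) to (415,260). I'll fit its circle and plane to get the in-hand offset.

```bash
cat > held.py <<'E'
import sys; from h import *
# held-lid fit: held.py ; prints plane tilt, plane z, and (round) circle centre minus tcp
s=r.get_state(); t=s["tcp_pos"]; c=r.get_calibration("wrist"); p,d=r.capture("wrist"); P=world(c,d)
Rt=R.from_euler('xyz',s["eef_rot"],degrees=True).as_matrix()
Q=(P-t)@Rt  # tool frame
hsv=cv2.cvtColor(p,cv2.COLOR_BGR2HSV)
m=(d>0)&(abs(Q[...,2]-.004)<.012)&(np.hypot(Q[...,0],Q[...,1])<.1)
k,lab,st,_=cv2.connectedComponentsWithStats(m.astype(np.uint8)); i=1+np.argmax(st[1:,4]); m=lab==i
q=Q[m]; white=(hsv[m][:,1]<60)&(hsv[m][:,2]>90)
a=np.linalg.lstsq(np.c_[q[white][:,:2],np.ones(white.sum())],q[white][:,2],rcond=None)[0]
print("n",m.sum(),"flange top in tool z at 0: %.4f"%a[2],"slopes deg",np.degrees(a[:2]).round(2))
cs,_=cv2.findContours(m.astype(np.uint8),0,1); cc=max(cs,key=len)[:,0]; e=Q[cc[:,1],cc[:,0]]
e=e[(e[:,0]>.02)]
if len(sys.argv)>1:
    from scipy.optimize import least_squares
    rad=float(sys.argv[1]); f=least_squares(lambda v:np.hypot(e[:,0]-v[0],e[:,1]-v[1])-rad,[0,0],loss='soft_l1',f_scale=.001)
    print("circle centre in tool",f.x.round(4),"res",np.median(abs(f.fun)).round(4)); off=Rt@np.r_[f.x,a[2]]; print("lid centre world",(t+off).round(4))
E
python3 held.py .052
```

```text
n 4298 flange top in tool z at 0: 0.0112 slopes deg [3.75 4.82]
circle centre in tool [-0.0131  0.0373] res 0.0021
lid centre world [0.6355 0.2598 0.129 ]
```

```bash
sed -i 's/^m=(d>0)&/m=(d>0)\&(np.arange(480)[:,None]<266)\&/; s/^e=e\[(e\[:,0\]>.02)\]/e=e[cc[:,1]<262]/' held.py; python3 held.py .052
python3 - <<'E'
import numpy as np
z=np.load("w1.npz"); P=z["P"]
for v in (175,185,188,192,200,220,240,260): print(v,[P[v,u].round(4).tolist() for u in (300,320,350)])
E
```

```text
n 3020 flange top in tool z at 0: 0.0154 slopes deg [ 0.65 -0.78]
circle centre in tool [-0.0121  0.0415] res 0.0029
lid centre world [0.6362 0.2552 0.1253]
175 [[0.6995, 0.3157, -0.0004], [0.699, 0.2986, -0.0008], [0.6985, 0.2732, 0.0012]]
185 [[0.6959, 0.3119, 0.053], [0.7017, 0.2963, 0.1208], [0.6927, 0.275, 0.0295]]
188 [[0.7009, 0.3063, 0.1247], [0.7006, 0.2963, 0.1245], [0.693, 0.2767, 0.0547]]
192 [[0.6988, 0.3065, 0.124], [0.6985, 0.2963, 0.1239], [0.6982, 0.2813, 0.1248]]
200 [[0.6948, 0.3066, 0.1248], [0.6946, 0.2964, 0.1253], [0.6942, 0.2813, 0.1251]]
220 [[0.6843, 0.3071, 0.1238], [0.6844, 0.2967, 0.1253], [0.6838, 0.2813, 0.1246]]
240 [[0.674, 0.3074, 0.1251], [0.6737, 0.297, 0.125], [0.6736, 0.2815, 0.1257]]
260 [[0.6628, 0.308, 0.1241], [0.6625, 0.2974, 0.1238], [0.6626, 0.2815, 0.1253]]
```

```bash
sed -i 's/Q\[...,2\]-.004)<.012/Q[...,2]-.010)<.014/' held.py; python3 held.py .052; python3 go.py .6487 .2962 .09 0
```

```text
n 11760 flange top in tool z at 0: 0.0157 slopes deg [ 1.36 -1.46]
circle centre in tool [-0.0009  0.0006] res 0.0001
lid centre world [0.6484 0.2956 0.1264]
t5.0 pos [0.6492 0.2959 0.1426] rot [-179.    -1.    -1.6] j [ 40.  26.  -1.  -0. -61.  48.] w0.0240 F [-0.3 -0.3 -1.5]
d [-0.0014  0.0007  0.0526] n 2 per row [-0.0007  0.0004  0.0263] spin -1.6 per row -1.62 x 1
```

{"api": "send_rows", "payload": {"motion": [{"travel": [0, 0, 0.015], "spin": -0.8}, {"travel": [0, 0, 0.015], "spin": -0.8}, {"travel": [0, 0, 0.015], "spin": 0}, {"travel": [0, 0, 0.005], "spin": 0}, {"travel": [0, 0, 0], "spin": 0}]}}

```text
time_s: 5.4
tcp_pos: [0.6484, 0.2947, 0.0965]
eef_rot: [-178.8, -1.3, 0.0]
contact_force: [0.1, -0.9, -1.3]
gripper_width: 0.024
```

```bash
python3 go.py .6492 .2968 .0745 0
```

```text
t5.4 pos [0.6484 0.2947 0.0965] rot [-178.8   -1.3    0. ] j [ 40.  28.  -5.  -0. -55.  50.] w0.0240 F [ 0.1 -0.9 -1.3]
d [ 0.0003 -0.0016  0.022 ] n 1 per row [ 0.0003 -0.0016  0.022 ] spin 0.0 per row 0.0 x 1
```

{"api": "send_rows", "payload": {"motion": [{"travel": [0.0003, -0.0016, 0.008], "spin": 0}, {"travel": [0, 0, 0.006], "spin": 0}, {"travel": [0, 0, 0.005], "spin": 0}, {"travel": [0, 0, 0.003], "spin": 0}, {"travel": [0, 0, 0], "spin": 0}]}}

```text
time_s: 5.82
tcp_pos: [0.6497, 0.2971, 0.0762]
eef_rot: [-178.6, -1.4, -0.0]
contact_force: [-0.2, 0.2, -1.2]
gripper_width: 0.0237
```

```bash
python3 go.py .6492 .2968 .0745 0
```

```text
t5.8 pos [0.6497 0.2971 0.0762] rot [-178.6   -1.4   -0. ] j [ 40.  30.  -6.  -0. -53.  50.] w0.0237 F [-0.2  0.2 -1.2]
d [-0.0006  0.0003  0.0017] n 1 per row [-0.0006  0.0003  0.0017] spin -0.0 per row -0.01 x 1
```

{"api": "send_rows", "payload": {"motion": [{"travel": [0, 0, 0.002], "spin": 0}, {"travel": [0, 0, 0.001], "spin": 0}, {"travel": [0, 0, 0.001], "spin": 0}, {"travel": [0, 0, 0], "spin": 0}]}}

```text
time_s: 6.15
tcp_pos: [0.6503, 0.2974, 0.0757]
eef_rot: [-178.6, -1.6, 0.1]
contact_force: [0.0, 0.2, -1.5]
gripper_width: 0.0242
```

```bash
python3 held.py .052; python3 go.py .6492 .2968 .0735 0
```

```text
n 11752 flange top in tool z at 0: 0.0157 slopes deg [ 1.38 -1.45]
circle centre in tool [-0.0009  0.0006] res 0.0001
lid centre world [0.6498 0.2971 0.0599]
t6.2 pos [0.6504 0.2975 0.0757] rot [-1.786e+02 -1.600e+00  1.000e-01] j [ 40.  30.  -6.  -0. -53.  50.] w0.0240 F [ 0.3  0.4 -1.5]
d [-0.0013  0.0007  0.0022] n 1 per row [-0.0013  0.0007  0.0022] spin 0.1 per row 0.06 x 1
```

{"api": "send_rows", "payload": {"motion": [{"travel": [-0.001, 0, 0.003], "spin": 0}, {"travel": [0, 0, 0.003], "spin": 0}, {"travel": [0, 0, 0.001], "spin": 0}]}}

```text
time_s: 6.45
tcp_pos: [0.6509, 0.2979, 0.0755]
eef_rot: [-178.6, -1.8, 0.2]
contact_force: [-0.2, 0.2, -1.8]
gripper_width: 0.0241
```

{"api": "send_rows", "payload": {"motion": [{"travel": [0, 0, 0], "spin": 0}, {"travel": [0, 0, 0], "spin": 0}, {"travel": [0, 0, 0], "spin": 0}, {"travel": [0, 0, 0], "spin": 0}], "gripper": 0.2}}

```text
time_s: 6.78
tcp_pos: [0.6519, 0.2985, 0.076]
eef_rot: [-178.5, -2.0, 0.2]
contact_force: [-0.1, -0.1, -0.1]
gripper_width: 0.0451
```

```bash
python3 held.py .052; python3 go.py .6492 .2968 .15 0
```

```text
n 11403 flange top in tool z at 0: 0.0165 slopes deg [ 2.25 -1.56]
circle centre in tool [-0.0018  0.0012] res 0.0001
lid centre world [0.6506 0.2978 0.0594]
t6.8 pos [0.6518 0.2985 0.0758] rot [-178.5   -2.     0.2] j [ 40.  30.  -6.   0. -52.  50.] w0.0488 F [-0.7 -0.2 -0.2]
d [-0.0001 -0.0003 -0.0742] n 2 per row [-0.     -0.0001 -0.0371] spin 0.2 per row 0.18 x 1
```

{"api": "send_rows", "payload": {"motion": [{"travel": [0, 0, -0.02], "spin": 0}, {"travel": [0, 0, -0.035], "spin": 0}, {"travel": [0, 0, -0.025], "spin": 0}]}}

```text
time_s: 7.08
tcp_pos: [0.6457, 0.294, 0.1488]
eef_rot: [-179.0, -1.3, 0.1]
contact_force: [0.5, 0.8, 0.8]
gripper_width: 0.0524
```

{"api": "send_rows", "payload": {"motion": [{"travel": [0, 0.02, 0], "spin": 0}, {"travel": [0, 0.037, 0], "spin": 0}, {"travel": [0, 0.037, 0], "spin": 0}, {"travel": [0, 0.037, 0], "spin": 0}, {"travel": [0, 0.037, 0], "spin": 0}]}}

```text
time_s: 7.5
tcp_pos: [0.6503, 0.1296, 0.1512]
eef_rot: [-178.6, -1.9, 0.7]
contact_force: [1.1, 0.0, 0.0]
gripper_width: 0.0528
```

{"api": "send_rows", "payload": {"motion": [{"travel": [0, 0.037, 0], "spin": 0}, {"travel": [0, 0.037, 0], "spin": 0}, {"travel": [0, 0.037, 0], "spin": 0}, {"travel": [0, 0.037, 0], "spin": 0}, {"travel": [0, 0.037, 0], "spin": 0}]}}

```text
time_s: 7.92
tcp_pos: [0.6516, -0.0644, 0.1455]
eef_rot: [-178.6, -2.0, 0.8]
contact_force: [0.4, 0.0, -0.5]
gripper_width: 0.0528
```

{"api": "send_rows", "payload": {"motion": [{"travel": [0, 0.025, 0], "spin": 0}, {"travel": [0, 0.01, 0], "spin": 0}, {"travel": [0, 0, 0], "spin": -6}, {"travel": [0, 0, 0], "spin": -6}, {"travel": [0, 0, 0], "spin": -6}]}}

```text
time_s: 8.33
tcp_pos: [0.6502, -0.111, 0.1422]
eef_rot: [-179.3, -2.2, 18.7]
contact_force: [-0.2, 1.0, 0.4]
gripper_width: 0.0526
```

```bash
python3 go.py .6475 -.110 .06 17.6
```

```text
t8.3 pos [ 0.6502 -0.111   0.1422] rot [-179.3   -2.2   18.7] j [  7.  22.  -9.  -1. -58. 103.] w0.0526 F [-0.2  1.   0.4]
d [-0.0054 -0.0008  0.0821] n 3 per row [-0.0018 -0.0003  0.0274] spin 1.1 per row 1.13 x 1
```

{"api": "send_rows", "payload": {"motion": [{"travel": [-0.003, 0, 0.03], "spin": 1}, {"travel": [-0.002, 0, 0.03], "spin": 0}, {"travel": [0, 0, 0.03], "spin": 0}, {"travel": [0, 0, 0.012], "spin": 0}, {"travel": [0, 0, 0], "spin": 0}]}}

```text
time_s: 8.75
tcp_pos: [0.6511, -0.1099, 0.0379]
eef_rot: [-179.4, -2.5, 18.2]
contact_force: [-0.5, -0.3, 0.6]
gripper_width: 0.0524
```

```bash
python3 go.py .6475 -.110 .0165 17.6
python3 - <<'E'
from h import *
c=r.get_calibration("wrist"); p,d=r.capture("wrist"); cv2.imwrite("pics/w2.png",p); P=world(c,d)
m=(d>0)&(P[...,2]>.028)&(P[...,2]<.045)&(np.hypot(P[...,0]-.6475,P[...,1]+.11)<.03); q=P[m][:,:2].astype(np.float32)*1000
print(len(q),cv2.minAreaRect(q))
E
```

```text
t8.8 pos [ 0.6511 -0.1099  0.0379] rot [-179.4   -2.5   18.2] j [  7.  28. -15.  -2. -45. 103.] w0.0524 F [-0.5 -0.3  0.6]
d [-0.0044 -0.0008  0.0212] n 1 per row [-0.0044 -0.0008  0.0212] spin 0.6 per row 0.55 x 1
1954 ((653.0481567382812, -108.54008483886719), (48.075016021728516, 47.48661804199219), 61.248046875)
```

{"api": "send_rows", "payload": {"motion": [{"travel": [-0.003, -0.0005, 0.011], "spin": 0.5}, {"travel": [-0.002, 0, 0.009], "spin": 0}, {"travel": [0, 0, 0.003], "spin": 0}]}}

```text
time_s: 9.05
tcp_pos: [0.6492, -0.1099, 0.0171]
eef_rot: [-179.4, -2.8, 17.7]
contact_force: [-0.6, -0.6, -0.4]
gripper_width: 0.0523
```

{"api": "send_rows", "payload": {"motion": [{"travel": [0, 0, 0], "spin": 0}, {"travel": [0, 0, 0.001], "spin": 0}, {"travel": [0, 0, 0], "spin": 0}, {"travel": [0, 0, 0], "spin": 0}, {"travel": [0, 0, 0], "spin": 0}], "gripper": -1}}

```text
time_s: 9.47
tcp_pos: [0.6506, -0.1098, 0.0179]
eef_rot: [-179.5, -3.0, 17.7]
contact_force: [0.2, -0.1, 0.5]
gripper_width: 0.0249
```

{"api": "send_rows", "payload": {"motion": [{"travel": [0, 0, 0], "spin": 0}, {"travel": [0, 0, 0], "spin": 0}, {"travel": [0, 0, 0], "spin": 0}]}}

```text
time_s: 9.72
tcp_pos: [0.651, -0.1097, 0.0188]
eef_rot: [-179.5, -3.0, 17.7]
contact_force: [-0.2, 0.1, -1.7]
gripper_width: 0.0138
```

{"api": "send_rows", "payload": {"motion": [{"travel": [0, 0, -0.015], "spin": 0}, {"travel": [0, 0, -0.03], "spin": 0}, {"travel": [0, 0, -0.035], "spin": 0}, {"travel": [0, 0, -0.03], "spin": 0}]}}

```text
time_s: 10.05
tcp_pos: [0.6396, -0.1125, 0.1221]
eef_rot: [-179.2, -2.0, 17.6]
contact_force: [1.0, 0.5, -1.2]
gripper_width: 0.014
```

```bash
python3 go.py .4455 .3303 .14 26.2
```

```text
t10.1 pos [ 0.6396 -0.1125  0.1221] rot [-179.2   -2.    17.6] j [  6.  22. -11.  -1. -55. 102.] w0.0140 F [ 1.   0.5 -1.2]
d [-0.0504 -0.481  -0.0129] n 13 per row [-0.0039 -0.037  -0.001 ] spin -8.6 per row -4.3 x 2
```

{"api": "send_rows", "payload": {"motion": [{"travel": [-0.002, -0.02, -0.002], "spin": 0}, {"travel": [-0.0039, -0.037, -0.001], "spin": 0}, {"travel": [-0.0039, -0.037, -0.001], "spin": 0}, {"travel": [-0.0039, -0.037, -0.001], "spin": 0}, {"travel": [-0.0039, -0.037, -0.001], "spin": 0}]}}

```text
time_s: 10.47
tcp_pos: [0.5754, 0.0407, 0.1376]
eef_rot: [-179.4, -2.7, 17.1]
contact_force: [0.4, 0.8, -1.4]
gripper_width: 0.0135
```

{"api": "send_rows", "payload": {"motion": [{"travel": [-0.0039, -0.037, -0.001], "spin": 0}, {"travel": [-0.0039, -0.037, -0.001], "spin": 0}, {"travel": [-0.0039, -0.037, -0.001], "spin": 0}, {"travel": [-0.0039, -0.037, -0.001], "spin": 0}, {"travel": [-0.0039, -0.037, -0.001], "spin": 0}]}}

```text
time_s: 10.88
tcp_pos: [0.4964, 0.2183, 0.1442]
eef_rot: [-179.4, -2.8, 17.0]
contact_force: [0.8, 0.9, -2.1]
gripper_width: 0.0136
```

```bash
python3 go.py .4455 .3303 .14 26.2
```

```text
t10.9 pos [0.4964 0.2183 0.1442] rot [-179.4   -2.8   17. ] j [ 45.  10. -25.   1. -51.  61.] w0.0136 F [ 0.8  0.9 -2.1]
d [-0.0162 -0.1219  0.0048] n 4 per row [-0.004  -0.0305  0.0012] spin -9.2 per row -4.62 x 2
```

{"api": "send_rows", "payload": {"motion": [{"travel": [-0.004, -0.035, 0.001], "spin": 0}, {"travel": [-0.004, -0.033, 0.001], "spin": 0}, {"travel": [-0.004, -0.026, 0.001], "spin": 0}, {"travel": [-0.003, -0.015, 0], "spin": -4.5}, {"travel": [0, -0.006, 0], "spin": -4.5}]}}

```text
time_s: 11.3
tcp_pos: [0.4416, 0.3338, 0.1426]
eef_rot: [-179.7, -2.9, 26.4]
contact_force: [-1.4, -0.2, -0.8]
gripper_width: 0.0139
```

```bash
cat > heldr.py <<'E'
import sys; from h import *
# held or placed rectangular lid seen by wrist: heldr.py half_x zc -> edge samples in tool frame
s=r.get_state(); t=s["tcp_pos"]; c=r.get_calibration("wrist"); p,d=r.capture("wrist"); P=world(c,d); cv2.imwrite("pics/wr_%d.png"%int(s["time_s"]*10),p)
Rt=R.from_euler('xyz',s["eef_rot"],degrees=True).as_matrix(); Q=(P-t)@Rt
m=(d>0)&(np.arange(480)[:,None]<266)&(abs(Q[...,2]-.010)<.014)&(np.hypot(Q[...,0],Q[...,1])<.12)
k,lab,st,_=cv2.connectedComponentsWithStats(m.astype(np.uint8)); m=lab==1+np.argmax(st[1:,4])
q=Q[m]; a=np.linalg.lstsq(np.c_[q[:,:2],np.ones(len(q))],q[:,2],rcond=None)[0]
W=P[m]; print("flange: tool z0 %.4f slopes"%a[2],np.degrees(a[:2]).round(2),"world z med %.4f"%np.median(W[:,2]))
hx,hy=float(sys.argv[1]),float(sys.argv[2])
cs,_=cv2.findContours(m.astype(np.uint8),0,1); cc=max(cs,key=len)[:,0]; e=Q[cc[:,1],cc[:,0]][cc[:,1]<260]
from scipy.optimize import least_squares
def f(v):
    co,si=np.cos(v[2]),np.sin(v[2]); X=e[:,:2]-v[:2]; x=X[:,0]*co+X[:,1]*si; y=-X[:,0]*si+X[:,1]*co
    g=np.maximum(abs(x)-hx,abs(y)-hy); return g
o=least_squares(f,[0,0,0],loss='soft_l1',f_scale=.001); v=o.x
ce=t+Rt@np.r_[v[:2],a[2]]
print("lid in tool",v[:2].round(4),"ang",np.degrees(v[2]).round(2),"res",np.median(abs(f(v))).round(4),"world",ce.round(4),"yaw",(s["eef_rot"][2]-np.degrees(v[2])).round(1))
E
python3 heldr.py .070 .052;  python3 go.py .4455 .3303 .0745 26.2
```

```text
flange: tool z0 0.0066 slopes [ 3.   -0.33] world z med 0.1359
lid in tool [-0.0025  0.0005] ang 0.02 res 0.0001 world [0.4399 0.3325 0.1359] yaw 26.4
t11.3 pos [0.4417 0.3343 0.1426] rot [-179.7   -2.9   26.8] j [ 58.  12. -24.   2. -51.  57.] w0.0136 F [-0.6  2.3 -1.5]
d [-0.0019  0.0056  0.068 ] n 2 per row [-0.001   0.0028  0.034 ] spin 0.6 per row 0.59 x 1
```

```bash
python3 go.py .4473 .3321 .085 26.2
python3 - <<'E'
from h import *
z=np.load("top0.npz"); c=r.get_calibration("top"); P=world(c,z["d"])
for n,x,y in(("ob",.4455,.3303),("sq",.636,.109),("bg",.642,-.288)):
  for lo in (.05,.053):
    m=(z["d"]>0)&(np.hypot(P[...,0]-x,P[...,1]-y)<.09)&(P[...,2]>lo)&(P[...,2]<.06); q=P[m][:,:2].astype(np.float32)*1000
    print(n,len(q),cv2.minAreaRect(q),cv2.minEnclosingCircle(q))
E
```

```text
t11.3 pos [0.4417 0.3343 0.1426] rot [-179.7   -2.9   26.8] j [ 58.  12. -24.   2. -51.  57.] w0.0136 F [-0.6  2.3 -1.5]
d [0.001  0.0047 0.0577] n 2 per row [0.0005 0.0024 0.0288] spin 0.6 per row 0.59 x 1
ob 434 ((445.45343017578125, 330.25457763671875), (135.635009765625, 98.97713470458984), 26.24080467224121) ((446.3379211425781, 329.7662658691406), 80.53485107421875)
ob 370 ((445.64984130859375, 330.15753173828125), (135.6459503173828, 98.79627227783203), 25.967105865478516) ((446.3379211425781, 329.7662658691406), 80.53485107421875)
sq 371 ((635.9034423828125, 109.0943603515625), (103.08296966552734, 101.31696319580078), 41.84287643432617) ((635.7027587890625, 108.234375), 70.58352661132812)
sq 311 ((636.0467529296875, 109.32913208007812), (102.73954010009766, 101.10671997070312), 41.73029327392578) ((635.7027587890625, 108.234375), 70.58352661132812)
bg 421 ((642.2374267578125, -287.667236328125), (128.47540283203125, 130.50576782226562), 31.399524688720703) ((642.0125122070312, -288.2573547363281), 66.384033203125)
bg 380 ((642.2374267578125, -287.667236328125), (128.47540283203125, 130.50576782226562), 31.399524688720703) ((642.168701171875, -287.92108154296875), 66.11013793945312)
```

{"api": "send_rows", "payload": {"motion": [{"travel": [0, 0.0025, 0.02], "spin": 0.5}, {"travel": [0, 0.002, 0.02], "spin": 0}, {"travel": [0, 0, 0.012], "spin": 0}, {"travel": [0, 0, 0.003], "spin": 0}]}}

```text
time_s: 11.68
tcp_pos: [0.446, 0.3336, 0.0875]
eef_rot: [-179.6, -3.1, 26.3]
contact_force: [-0.5, -0.9, -1.3]
gripper_width: 0.0138
```

```bash
python3 heldr.py .070 .052;  python3 go.py .4473 .3321 .066 26.2
```

```text
flange: tool z0 0.0066 slopes [ 3.02 -0.34] world z med 0.0810
lid in tool [-0.0025  0.0005] ang 0.06 res 0.0001 world [0.4443 0.3323 0.0808] yaw 26.2
t11.7 pos [0.446  0.3334 0.0876] rot [-179.6   -3.1   26.3] j [ 58.  15. -28.   2. -44.  57.] w0.0136 F [-0.6 -1.4 -2. ]
d [-0.0006  0.0019  0.0216] n 1 per row [-0.0006  0.0019  0.0216] spin 0.1 per row 0.09 x 1
```

{"api": "send_rows", "payload": {"motion": [{"travel": [-0.0005, 0.002, 0.006], "spin": 0}, {"travel": [0, 0, 0.007], "spin": 0}, {"travel": [0, 0, 0.006], "spin": 0}, {"travel": [0, 0, 0.004], "spin": 0}]}}

```text
time_s: 12.07
tcp_pos: [0.449, 0.3325, 0.0654]
eef_rot: [-179.5, -3.3, 26.2]
contact_force: [-11.2, 1.7, 32.6]
gripper_width: 0.0136
```

```bash
python3 heldr.py .070 .052;  python3 go.py .4473 .3321 .066 26.2
```

```text
flange: tool z0 0.0065 slopes [ 3.26 -0.58] world z med 0.0590
lid in tool [-0.0025  0.0005] ang 0.07 res 0.0001 world [0.4473 0.3311 0.0588] yaw 26.1
t12.1 pos [0.449  0.3325 0.0656] rot [-179.5   -3.3   26.2] j [ 58.  17. -29.   2. -41.  57.] w0.0138 F [-0.6 -0.2 -0.3]
d [-0.0017 -0.0004 -0.0005] n 1 per row [-0.0017 -0.0004 -0.0005] spin 0.0 per row 0.0 x 1
```

{"api": "send_rows", "payload": {"motion": [{"travel": [0, 0, 0], "spin": 0}, {"travel": [0, 0, 0], "spin": 0}, {"travel": [0, 0, 0], "spin": 0}], "gripper": 0.2}}

```text
time_s: 12.37
tcp_pos: [0.4497, 0.3331, 0.0661]
eef_rot: [-179.5, -3.4, 26.2]
contact_force: [-0.2, 0.5, -0.3]
gripper_width: 0.0281
```

{"api": "send_rows", "payload": {"motion": [{"travel": [0, 0, -0.02], "spin": 0}, {"travel": [0, 0, -0.035], "spin": 0}, {"travel": [0, 0, -0.035], "spin": 0}]}}

```text
time_s: 12.62
tcp_pos: [0.4426, 0.3265, 0.1511]
eef_rot: [-179.8, -2.7, 26.1]
contact_force: [0.8, 1.4, 0.8]
gripper_width: 0.0481
```

```bash
python3 heldr.py .070 .052|tail -1; python3 go.py .4475 -.108 .13 10
```

```text
t12.7 pos [0.4452 0.3292 0.1588] rot [-179.6   -3.2   26.2] j [ 58.  10. -24.   2. -53.  57.] w0.0502 F [1.3 2.2 6.7]
d [-0.1924  0.3933  0.0155] n 12 per row [-0.016   0.0328  0.0013] spin 16.2 per row 5.41 x 3Traceback (most recent call last):
  File "heldr.py", line 6, in <module>
    k,lab,st,_=cv2.connectedComponentsWithStats(m.astype(np.uint8)); m=lab==1+np.argmax(st[1:,4])
                                                                              ~~~~~~~~~^^^^^^^^^^
    return _wrapfunc(a, 'argmax', axis=axis, out=out, **kwds)
    return bound(*args, **kwds)
ValueError: attempt to get argmax of an empty sequence
```

{"api": "send_rows", "payload": {"motion": [{"travel": [-0.008, 0.016, 0.001], "spin": 0}, {"travel": [-0.016, 0.0328, 0.0013], "spin": 0}, {"travel": [-0.016, 0.0328, 0.0013], "spin": 0}, {"travel": [-0.016, 0.0328, 0.0013], "spin": 0}, {"travel": [-0.016, 0.0328, 0.0013], "spin": 0}]}}

```text
time_s: 13.08
tcp_pos: [0.4498, 0.1694, 0.1524]
eef_rot: [-179.3, -4.1, 26.7]
contact_force: [0.4, -0.4, 0.0]
gripper_width: 0.0528
```

{"api": "send_rows", "payload": {"motion": [{"travel": [-0.016, 0.0328, 0.0013], "spin": 0}, {"travel": [-0.016, 0.0328, 0.0013], "spin": 0}, {"travel": [-0.016, 0.0328, 0.0013], "spin": 0}, {"travel": [-0.016, 0.0328, 0.0013], "spin": 0}, {"travel": [-0.016, 0.0328, 0.0013], "spin": 0}]}}

```text
time_s: 13.5
tcp_pos: [0.4511, -0.021, 0.1387]
eef_rot: [-179.3, -4.5, 26.9]
contact_force: [0.9, 0.3, 0.8]
gripper_width: 0.0521
```

```bash
python3 go.py .4475 -.108 .13 10
```

```text
t13.5 pos [ 0.4511 -0.021   0.1387] rot [-179.3   -4.5   26.9] j [ 21.   2. -36.  -2. -48.  96.] w0.0521 F [0.9 0.3 0.8]
d [-0.0431  0.076   0.0044] n 3 per row [-0.0144  0.0253  0.0015] spin 16.9 per row 5.63 x 3
```

{"api": "send_rows", "payload": {"motion": [{"travel": [-0.0144, 0.027, 0.0015], "spin": 0}, {"travel": [-0.0144, 0.025, 0.0015], "spin": 0}, {"travel": [-0.01, 0.014, 0], "spin": 0}, {"travel": [0, 0.003, 0], "spin": 0}]}}

```text
time_s: 13.83
tcp_pos: [0.4458, -0.1091, 0.1313]
eef_rot: [-179.4, -4.6, 26.6]
contact_force: [0.2, -0.3, 0.6]
gripper_width: 0.0525
```

```bash
cat > hold.py <<'E'
import sys; from h import *
for _ in range(int(sys.argv[1])): p,d=r.capture("wrist")
E
python3 - <<'E'
from h import *
for _ in range(2): p,d=r.capture("wrist")
s=r.get_state(); c=r.get_calibration("wrist"); p,d=r.capture("wrist"); cv2.imwrite("pics/w3.png",p); P=world(c,d)
m=(d>0)&(P[...,2]>.006)&(P[...,2]<.02)&(np.hypot(P[...,0]-.447,P[...,1]+.108)<.085)&(np.arange(480)[:,None]<266)
k,lab,st,_=cv2.connectedComponentsWithStats(m.astype(np.uint8)); m=lab==1+np.argmax(st[1:,4])
q=P[m][:,:2].astype(np.float32)*1000; print(len(q),cv2.minEnclosingCircle(q),np.median(P[m][:,2]))
m=(d>0)&(P[...,2]>.03)&(P[...,2]<.045)&(np.hypot(P[...,0]-.447,P[...,1]+.108)<.03)&(np.arange(480)[:,None]<266); print(P[m][:,:2].min(0),P[m][:,:2].max(0))
E
python3 go.py .448 -.1078 .0175 26.9
```

```text
14000 ((448.6971740722656, -106.8242416381836), 69.42359924316406) 0.012448637502069343
[ 0.43566532 -0.11913745] [ 0.46142352 -0.09394967]
t14.0 pos [ 0.4469 -0.1068  0.1317] rot [-179.4   -4.7   26.7] j [  9.   3. -35.  -3. -48. 109.] w0.0528 F [0.5 0.1 0.1]
d [-0.0088  0.0027  0.1138] n 4 per row [-0.0022  0.0007  0.0285] spin -0.2 per row -0.2 x 1
```

View pics/w3.png

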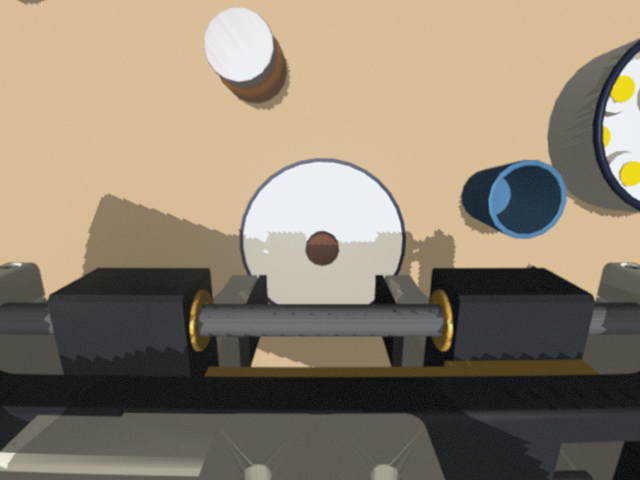

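The lid's centre is at px (322,235) and its knob at (322,248). The cup at (525,200) is clear of the jaws. Descending.

{"api": "send_rows", "payload": {"motion": [{"travel": [-0.002, 0.0005, 0.03], "spin": 0}, {"travel": [-0.002, 0.0005, 0.03], "spin": 0}, {"travel": [-0.002, 0.0005, 0.03], "spin": 0}, {"travel": [-0.002, 0, 0.012], "spin": 0}]}}

```text
time_s: 14.32
tcp_pos: [0.4543, -0.1028, 0.0318]
eef_rot: [-179.7, -5.5, 27.0]
contact_force: [0.1, -0.3, -0.7]
gripper_width: 0.0527
```

```bash
python3 hold.py 2; python3 go.py .4485 -.1068 .0175 26.9
```

```text
t14.4 pos [ 0.4539 -0.103   0.0325] rot [-179.7   -5.4   27. ] j [ 10.  12. -41.  -4. -32. 110.] w0.0525 F [0.6 0.8 0.6]
d [-0.008   0.001   0.0143] n 1 per row [-0.008   0.001   0.0143] spin 0.1 per row 0.14 x 1
```

{"api": "send_rows", "payload": {"motion": [{"travel": [-0.006, 0.001, 0.009], "spin": 0}, {"travel": [-0.004, 0, 0.008], "spin": 0}]}}

```text
time_s: 14.58
tcp_pos: [0.4498, -0.1056, 0.0167]
eef_rot: [-179.8, -5.6, 27.3]
contact_force: [-0.9, 0.9, 0.2]
gripper_width: 0.0527
```

```bash
python3 hold.py 2; python3 go.py .4485 -.1068 .0175 26.9
```

```text
t14.7 pos [ 0.4492 -0.1058  0.0162] rot [-179.8   -5.5   27.3] j [ 10.  14. -42.  -4. -29. 111.] w0.0525 F [-0.8  0.9  0.9]
d [-0.001   0.0005 -0.0014] n 1 per row [-0.001   0.0005 -0.0014] spin 0.4 per row 0.36 x 1
```

{"api": "send_rows", "payload": {"motion": [{"travel": [0, 0, 0], "spin": 0}], "gripper": -1}}

```text
time_s: 14.77
tcp_pos: [0.4499, -0.1055, 0.0169]
eef_rot: [-179.8, -5.6, 27.3]
contact_force: [-1.0, -0.2, 1.3]
gripper_width: 0.0495
```

```bash
python3 hold.py 9; python3 go.py .4485 -.1068 .0175 26.9
```

```text
t15.2 pos [ 0.4496 -0.1058  0.0166] rot [-179.8   -5.6   27.3] j [ 10.  14. -42.  -4. -29. 111.] w0.0245 F [-1.1  0.7  5.2]
d [-0.0013  0.0004 -0.001 ] n 1 per row [-0.0013  0.0004 -0.001 ] spin 0.4 per row 0.36 x 1
```

{"api": "send_rows", "payload": {"motion": [{"travel": [0, 0, -0.015], "spin": 0}, {"travel": [0, 0, -0.03], "spin": 0}, {"travel": [0, 0, -0.035], "spin": 0}, {"travel": [0, 0, -0.035], "spin": 0}]}}

```text
time_s: 15.55
tcp_pos: [0.4337, -0.112, 0.127]
eef_rot: [-179.4, -4.6, 27.1]
contact_force: [1.7, 0.3, -1.4]
gripper_width: 0.0243
```

```bash
python3 go.py .6422 -.288 .13 27
```

```text
t15.6 pos [ 0.4337 -0.112   0.127 ] rot [-179.4   -4.6   27.1] j [  9.   3. -36.  -3. -47. 110.] w0.0243 F [ 1.7  0.3 -1.4]
d [0.1053 0.2517 0.0028] n 8 per row [0.0132 0.0315 0.0003] spin 0.1 per row 0.11 x 1
```

{"api": "send_rows", "payload": {"motion": [{"travel": [0.008, 0.018, 0], "spin": 0}, {"travel": [0.0132, 0.033, 0], "spin": 0}, {"travel": [0.0132, 0.033, 0], "spin": 0}, {"travel": [0.0132, 0.033, 0], "spin": 0}, {"travel": [0.0132, 0.033, 0], "spin": 0}]}}

```text
time_s: 15.97
tcp_pos: [0.559, -0.2187, 0.1431]
eef_rot: [-179.7, -5.5, 27.4]
contact_force: [1.0, 0.7, -1.0]
gripper_width: 0.0243
```

{"api": "send_rows", "payload": {"motion": [{"travel": [0.0132, 0.033, 0], "spin": 0}, {"travel": [0.0132, 0.032, 0], "spin": 0}, {"travel": [0.01, 0.023, 0], "spin": 0}, {"travel": [0.004, 0.008, 0], "spin": 0}]}}

```text
time_s: 16.3
tcp_pos: [0.6438, -0.2928, 0.1435]
eef_rot: [-179.6, -5.4, 27.3]
contact_force: [-0.3, 0.3, -0.8]
gripper_width: 0.0246
```

```bash
python3 hold.py 2; python3 held.py .069; python3 go.py .6422 -.288 .08 27
```

```text
n 22972 flange top in tool z at 0: 0.0043 slopes deg [ 5.7  -0.21]
circle centre in tool [-0.002   0.0005] res 0.0001
lid centre world [ 0.6412 -0.2928  0.1384]
t16.4 pos [ 0.6416 -0.2907  0.1432] rot [-179.5   -5.4   27.3] j [-11.  25.  -2.  -4. -59. 130.] w0.0245 F [-0.4  0.5 -1. ]
d [-0.0041 -0.0016  0.0631] n 2 per row [-0.0021 -0.0008  0.0316] spin 0.3 per row 0.28 x 1
```

```bash
python3 go.py .6434 -.2868 .082 27
```

```text
t16.4 pos [ 0.6416 -0.2907  0.1432] rot [-179.5   -5.4   27.3] j [-11.  25.  -2.  -4. -59. 130.] w0.0245 F [-0.4  0.5 -1. ]
d [-0.0023 -0.0021  0.0613] n 2 per row [-0.0012 -0.0011  0.0306] spin 0.3 per row 0.28 x 1
```

{"api": "send_rows", "payload": {"motion": [{"travel": [-0.0015, -0.001, 0.022], "spin": 0}, {"travel": [-0.001, -0.001, 0.022], "spin": 0}, {"travel": [0, 0, 0.014], "spin": 0}]}}

```text
time_s: 16.7
tcp_pos: [0.6432, -0.2865, 0.0879]
eef_rot: [-179.7, -5.6, 27.3]
contact_force: [0.0, -0.1, -2.2]
gripper_width: 0.0244
```

```bash
python3 hold.py 3; python3 held.py .069; python3 go.py .6434 -.2868 .0638 27
```

```text
n 22991 flange top in tool z at 0: 0.0043 slopes deg [ 5.71 -0.21]
circle centre in tool [-0.0021  0.0005] res 0.0001
lid centre world [ 0.6419 -0.2878  0.0839]
t16.9 pos [ 0.6442 -0.2871  0.0897] rot [-179.8   -5.6   27.4] j [-10.  27.  -6.  -5. -52. 130.] w0.0243 F [-0.1  0.4  0.1]
d [-0.0031 -0.0006  0.0257] n 1 per row [-0.0031 -0.0006  0.0257] spin 0.4 per row 0.35 x 1
```

{"api": "send_rows", "payload": {"motion": [{"travel": [-0.002, 0, 0.008], "spin": 0}, {"travel": [-0.001, 0, 0.008], "spin": 0}, {"travel": [0, 0, 0.006], "spin": 0}, {"travel": [0, 0, 0.004], "spin": 0}]}}

```text
time_s: 17.23
tcp_pos: [0.6461, -0.2875, 0.0676]
eef_rot: [179.9, -6.0, 27.5]
contact_force: [-0.2, -0.3, -1.1]
gripper_width: 0.0243
```

```bash
python3 hold.py 2; python3 held.py .069; python3 go.py .6434 -.2868 .0638 27
```

```text
n 22966 flange top in tool z at 0: 0.0042 slopes deg [ 5.72 -0.21]
circle centre in tool [-0.002   0.0005] res 0.0001
lid centre world [ 0.6445 -0.2886  0.0626]
t17.4 pos [ 0.646  -0.2876  0.0675] rot [179.9  -6.   27.5] j [-10.  29.  -7.  -5. -50. 131.] w0.0247 F [ 0.5 -0.1 -0.8]
d [-0.0023 -0.0019  0.0035] n 1 per row [-0.0023 -0.0019  0.0035] spin 0.5 per row 0.45 x 1
```

{"api": "send_rows", "payload": {"motion": [{"travel": [-0.003, -0.001, 0.003], "spin": 0}, {"travel": [-0.001, 0, 0.004], "spin": 0}]}}

```text
time_s: 17.55
tcp_pos: [0.6436, -0.2884, 0.0634]
eef_rot: [179.8, -6.0, 27.5]
contact_force: [-15.8, 13.9, 41.5]
gripper_width: 0.0246
```

```bash
python3 hold.py 2; python3 held.py .069; python3 go.py .6434 -.2868 .0638 27
```

```text
n 22847 flange top in tool z at 0: 0.0041 slopes deg [6.19 0.2 ]
circle centre in tool [-0.0022  0.0002] res 0.0001
lid centre world [ 0.642  -0.2894  0.0593]
t17.7 pos [ 0.6435 -0.2883  0.0636] rot [179.8  -6.1  27.5] j [-10.  29.  -8.  -5. -49. 131.] w0.0243 F [-7.2  5.5 15.4]
d [ 0.0006 -0.0014 -0.0001] n 1 per row [ 0.0006 -0.0014 -0.0001] spin 0.5 per row 0.53 x 1
```

{"api": "send_rows", "payload": {"motion": [{"travel": [0, 0, -0.0005], "spin": 0}], "gripper": 0.2}}

```text
time_s: 17.78
tcp_pos: [0.6435, -0.2883, 0.0652]
eef_rot: [179.7, -6.1, 27.5]
contact_force: [0.3, -0.6, -0.9]
gripper_width: 0.0273
```

```bash
python3 hold.py 6; python3 go.py .4525 -.3265 .14 -4.3
```

```text
t18.1 pos [ 0.6434 -0.2884  0.0637] rot [179.8  -6.1  27.5] j [-10.  29.  -8.  -5. -49. 131.] w0.0493 F [-0.6 -0.3  0.2]
d [-0.1778 -0.054  -0.0958] n 6 per row [-0.0296 -0.009  -0.016 ] spin 31.8 per row 6.37 x 5
```

{"api": "send_rows", "payload": {"motion": [{"travel": [0, 0, -0.025], "spin": 0}, {"travel": [0, 0, -0.035], "spin": 0}, {"travel": [0, 0, -0.02], "spin": 0}]}}

```text
time_s: 18.33
tcp_pos: [0.632, -0.291, 0.137]
eef_rot: [-179.7, -5.5, 27.4]
contact_force: [0.9, -1.3, 0.6]
gripper_width: 0.0527
```

```bash
python3 go.py .4525 -.3265 .14 -4.3
```

```text
t18.3 pos [ 0.632 -0.291  0.137] rot [-179.7   -5.5   27.4] j [-11.  24.  -4.  -4. -57. 130.] w0.0527 F [ 0.9 -1.3  0.6]
d [-0.1746 -0.0513 -0.0194] n 5 per row [-0.0349 -0.0103 -0.0039] spin 31.7 per row 6.35 x 5
```

{"api": "send_rows", "payload": {"motion": [{"travel": [-0.03, -0.009, -0.003], "spin": 0}, {"travel": [-0.037, -0.011, -0.004], "spin": 0}, {"travel": [-0.037, -0.011, -0.004], "spin": 0}, {"travel": [-0.036, -0.01, -0.004], "spin": 0}, {"travel": [-0.024, -0.007, -0.002], "spin": 0}]}}

```text
time_s: 18.75
tcp_pos: [0.465, -0.3257, 0.1412]
eef_rot: [179.9, -5.8, 27.8]
contact_force: [-0.7, -0.4, 0.5]
gripper_width: 0.0523
```

{"api": "send_rows", "payload": {"motion": [{"travel": [0, 0, 0], "spin": 6.3}, {"travel": [0, 0, 0], "spin": 6.3}, {"travel": [0, 0, 0], "spin": 6.3}, {"travel": [0, 0, 0], "spin": 6.3}, {"travel": [0, 0, 0], "spin": 6.3}]}}

```text
time_s: 19.17
tcp_pos: [0.4573, -0.327, 0.1413]
eef_rot: [-176.9, -4.9, -5.3]
contact_force: [1.6, 0.7, -0.2]
gripper_width: 0.0524
```

```bash
python3 hold.py 2
python3 - <<'E'
from h import *
c=r.get_calibration("wrist"); p,d=r.capture("wrist"); cv2.imwrite("pics/w4.png",p); P=world(c,d)
m=(d>0)&(P[...,2]>.006)&(P[...,2]<.02)&(np.hypot(P[...,0]-.452,P[...,1]+.328)<.085)&(np.arange(480)[:,None]<266)
k,lab,st,_=cv2.connectedComponentsWithStats(m.astype(np.uint8)); m=lab==1+np.argmax(st[1:,4])
q=P[m][:,:2].astype(np.float32)*1000; print(len(q),cv2.minAreaRect(q))
m=(d>0)&(P[...,2]>.03)&(P[...,2]<.045)&(np.hypot(P[...,0]-.452,P[...,1]+.327)<.035)&(np.arange(480)[:,None]<266); q=P[m][:,:2].astype(np.float32)*1000; print(len(q),cv2.minAreaRect(q))
E
python3 go.py .4525 -.3265 .0175 -4.3
```

```text
9533 ((472.7442626953125, -327.5081787109375), (108.75814056396484, 69.62078094482422), 85.27620697021484)
760 ((461.8714294433594, -326.5970764160156), (13.555298805236816, 33.072147369384766), 85.42082977294922)
t19.3 pos [ 0.4575 -0.3269  0.1412] rot [-177.    -4.9   -4.8] j [-19.  13. -20.  -5. -53. 107.] w0.0527 F [-0.   0.1 -0.5]
d [-0.0155  0.0065  0.1227] n 4 per row [-0.0039  0.0016  0.0307] spin -0.5 per row -0.46 x 1
```

View pics/w4.png

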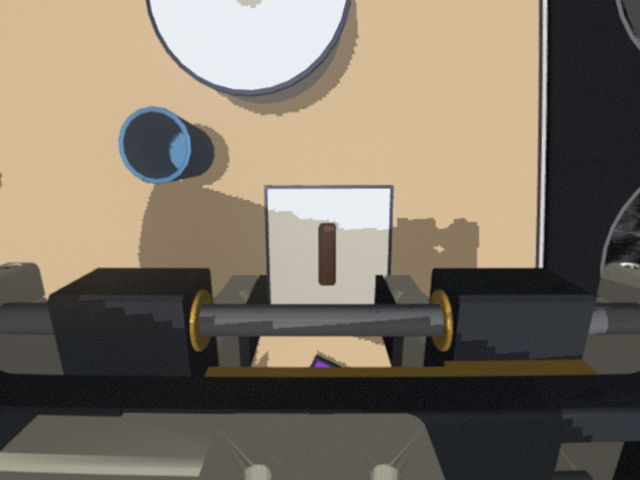

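The square lid's handle is at px (327,254), in line with the jaws, and the purple one is clear behind at the lower edge. Lid centre is about (.4533,-.3262), yaw -4.6.

{"api": "send_rows", "payload": {"motion": [{"travel": [-0.0045, 0.0015, 0.03], "spin": 0}, {"travel": [-0.004, 0.0015, 0.03], "spin": 0}, {"travel": [-0.004, 0.0015, 0.03], "spin": 0}, {"travel": [-0.003, 0.001, 0.018], "spin": 0}]}}

```text
time_s: 19.65
tcp_pos: [0.4567, -0.3288, 0.0346]
eef_rot: [-177.4, -5.7, -3.6]
contact_force: [-0.7, -0.2, 0.3]
gripper_width: 0.0526
```

```bash
python3 hold.py 2; python3 go.py .4533 -.3262 .0175 -4.6
```

```text
t19.8 pos [ 0.4554 -0.3283  0.0339] rot [-177.3   -5.4   -3.6] j [-19.  20. -27.  -6. -39. 110.] w0.0525 F [-0.2 -0.4 -0.4]
d [-0.0038 -0.0012  0.0162] n 1 per row [-0.0038 -0.0012  0.0162] spin 1.0 per row 0.96 x 1
```

{"api": "send_rows", "payload": {"motion": [{"travel": [-0.003, -0.001, 0.009], "spin": 1}, {"travel": [-0.002, 0, 0.008], "spin": 0}]}}

```text
time_s: 19.92
tcp_pos: [0.4541, -0.3272, 0.0182]
eef_rot: [-177.3, -5.5, -4.4]
contact_force: [-0.6, -0.2, -0.1]
gripper_width: 0.0526
```

```bash
python3 hold.py 2; python3 go.py .4533 -.3262 .0175 -4.6
```

```text
t20.0 pos [ 0.4539 -0.3272  0.0178] rot [-177.3   -5.5   -4.4] j [-19.  21. -28.  -7. -36. 110.] w0.0525 F [-0.4  0.6  0.5]
d [-0.0007 -0.0009  0.0003] n 1 per row [-0.0007 -0.0009  0.0003] spin 0.2 per row 0.22 x 1
```

{"api": "send_rows", "payload": {"motion": [{"travel": [0, 0, 0], "spin": 0}], "gripper": -1}}

```text
time_s: 20.1
tcp_pos: [0.4544, -0.3274, 0.0185]
eef_rot: [-177.3, -5.5, -4.3]
contact_force: [-0.3, -0.2, 1.0]
gripper_width: 0.0494
```

```bash
python3 hold.py 12; python3 go.py .4533 -.3262 .0175 -4.6
```

```text
t20.7 pos [ 0.454  -0.3271  0.0182] rot [-177.3   -5.5   -4.4] j [-19.  21. -28.  -7. -36. 110.] w0.0136 F [-0.4  3.   5.3]
d [-0.0008 -0.0008  0.0006] n 1 per row [-0.0008 -0.0008  0.0006] spin 0.2 per row 0.23 x 1
```

{"api": "send_rows", "payload": {"motion": [{"travel": [0, 0, -0.015], "spin": 0}, {"travel": [0, 0, -0.03], "spin": 0}, {"travel": [0, 0, -0.035], "spin": 0}, {"travel": [0, 0, -0.03], "spin": 0}]}}

```text
time_s: 21.03
tcp_pos: [0.4375, -0.3291, 0.1221]
eef_rot: [-177.0, -4.5, -4.5]
contact_force: [1.4, -0.7, -1.6]
gripper_width: 0.0137
```

```bash
python3 go.py .636 .109 .135 41.8
```

```text
t21.0 pos [ 0.4375 -0.3291  0.1221] rot [-177.    -4.5   -4.5] j [-20.  13. -23.  -5. -51. 108.] w0.0137 F [ 1.4 -0.7 -1.6]
d [ 0.1643 -0.4515  0.0241] n 13 per row [ 0.0126 -0.0347  0.0019] spin -46.3 per row -6.61 x 7
```

{"api": "send_rows", "payload": {"motion": [{"travel": [0.007, -0.018, 0], "spin": 0}, {"travel": [0.0126, -0.0347, 0.0015], "spin": 0}, {"travel": [0.0126, -0.0347, 0.0015], "spin": 0}, {"travel": [0.0126, -0.0347, 0.0015], "spin": 0}, {"travel": [0.0126, -0.0347, 0.0015], "spin": 0}]}}

```text
time_s: 21.45
tcp_pos: [0.5087, -0.1795, 0.1363]
eef_rot: [-177.2, -5.1, -5.1]
contact_force: [0.7, -0.1, -2.4]
gripper_width: 0.0136
```

{"api": "send_rows", "payload": {"motion": [{"travel": [0.0126, -0.0347, 0.0015], "spin": 0}, {"travel": [0.0126, -0.0347, 0.0015], "spin": 0}, {"travel": [0.0126, -0.0347, 0.0015], "spin": 0}, {"travel": [0.0126, -0.0347, 0.0015], "spin": 0}, {"travel": [0.0126, -0.0347, 0.0015], "spin": 0}]}}

```text
time_s: 21.87
tcp_pos: [0.5866, -0.0035, 0.142]
eef_rot: [-177.2, -5.0, -5.1]
contact_force: [1.1, -0.9, -1.8]
gripper_width: 0.0138
```

```bash
python3 go.py .636 .109 .135 41.8
```

```text
t21.9 pos [ 0.5866 -0.0035  0.142 ] rot [-177.2   -5.    -5.1] j [ 18.  13. -21.  -1. -50.  67.] w0.0138 F [ 1.1 -0.9 -1.8]
d [ 0.0384 -0.1158  0.0161] n 4 per row [ 0.0096 -0.0289  0.004 ] spin -46.9 per row -6.7 x 7
```

{"api": "send_rows", "payload": {"motion": [{"travel": [0.0105, -0.033, 0.003], "spin": 0}, {"travel": [0.0105, -0.033, 0.003], "spin": 0}, {"travel": [0.009, -0.026, 0.003], "spin": 0}, {"travel": [0.004, -0.012, 0], "spin": -6.7}, {"travel": [0, 0, 0], "spin": -6.7}]}}

```text
time_s: 22.28
tcp_pos: [0.6326, 0.1097, 0.1383]
eef_rot: [-178.4, -5.4, 8.8]
contact_force: [0.3, -1.9, -2.2]
gripper_width: 0.0138
```

{"api": "send_rows", "payload": {"motion": [{"travel": [0, 0, 0], "spin": -6.7}, {"travel": [0, 0, 0], "spin": -6.7}, {"travel": [0, 0, 0], "spin": -6.7}, {"travel": [0, 0, 0], "spin": -6.7}, {"travel": [0, 0, 0], "spin": -6.7}]}}

```text
time_s: 22.7
tcp_pos: [0.6307, 0.1119, 0.1334]
eef_rot: [178.3, -4.9, 44.3]
contact_force: [0.4, -0.4, -0.8]
gripper_width: 0.0138
```

```bash
python3 hold.py 3; python3 heldr.py .054 .054;  python3 go.py .636 .109 .09 41.8
```

```text
flange: tool z0 0.0063 slopes [ 5.45 -2.12] world z med 0.1272
lid in tool [-0.0019  0.0013] ang -0.2 res 0.0002 world [0.6308 0.1098 0.1272] yaw 44.0
t22.9 pos [0.6309 0.1118 0.1338] rot [178.4  -5.   43.7] j [ 28.  19. -15.   0. -51. 106.] w0.0137 F [-0.1  0.1 -1.3]
d [-0.0021  0.0043  0.0439] n 2 per row [-0.001   0.0022  0.022 ] spin 1.9 per row 1.92 x 1
```

```bash
python3 go.py .6361 .1113 .085 41.8
```

```text
t22.9 pos [0.6309 0.1118 0.1338] rot [178.4  -5.   43.7] j [ 28.  19. -15.   0. -51. 106.] w0.0137 F [-0.1  0.1 -1.3]
d [-0.0009  0.0026  0.049 ] n 2 per row [-0.0004  0.0013  0.0245] spin 1.9 per row 1.92 x 1
```

{"api": "send_rows", "payload": {"motion": [{"travel": [-0.001, 0.0013, 0.018], "spin": 1.9}, {"travel": [0, 0.0013, 0.018], "spin": 0}, {"travel": [0, 0, 0.01], "spin": 0}]}}

```text
time_s: 23.15
tcp_pos: [0.638, 0.1116, 0.0901]
eef_rot: [178.5, -5.4, 41.0]
contact_force: [0.0, 0.2, -2.2]
gripper_width: 0.0139
```

```bash
python3 hold.py 3; python3 heldr.py .054 .054;  python3 go.py .6361 .1113 .0656 41.8
```

```text
flange: tool z0 0.0063 slopes [ 5.4  -2.12] world z med 0.0845
lid in tool [-0.0019  0.0013] ang -0.21 res 0.0002 world [0.6377 0.1097 0.0843] yaw 41.4
t23.4 pos [0.6384 0.1119 0.0917] rot [178.4  -5.4  41.2] j [ 27.  21. -17.   0. -45. 104.] w0.0140 F [ 0.1 -0.3 -1.3]
d [-0.0045 -0.0018  0.0257] n 1 per row [-0.0045 -0.0018  0.0257] spin -0.6 per row -0.57 x 1
```

{"api": "send_rows", "payload": {"motion": [{"travel": [-0.003, -0.001, 0.008], "spin": -0.4}, {"travel": [-0.002, 0, 0.008], "spin": 0}, {"travel": [-0.001, 0, 0.006], "spin": 0}, {"travel": [0, 0, 0.004], "spin": 0}]}}

```text
time_s: 23.68
tcp_pos: [0.6374, 0.1105, 0.0673]
eef_rot: [178.3, -5.7, 41.6]
contact_force: [1.4, -2.8, 3.2]
gripper_width: 0.0135
```

```bash
python3 hold.py 2; python3 heldr.py .054 .054;  python3 go.py .6361 .1113 .0656 41.8
```

```text
flange: tool z0 0.0061 slopes [ 5.48 -0.86] world z med 0.0614
lid in tool [-0.0019  0.0007] ang -0.07 res 0.0002 world [0.6371 0.109  0.061 ] yaw 41.7
t23.8 pos [0.6375 0.1106 0.0675] rot [178.3  -5.7  41.6] j [ 27.  23. -19.   0. -42. 104.] w0.0137 F [ 0.4 -0.3 -1.8]
d [-0.0008 -0.0015  0.0018] n 1 per row [-0.0008 -0.0015  0.0018] spin -0.2 per row -0.16 x 1
```

{"api": "send_rows", "payload": {"motion": [{"travel": [-0.001, -0.001, 0.002], "spin": 0}, {"travel": [0, 0, 0.003], "spin": 0}]}}

```text
time_s: 24.0
tcp_pos: [0.6385, 0.1108, 0.0646]
eef_rot: [178.1, -5.9, 41.7]
contact_force: [-4.4, -8.4, 17.9]
gripper_width: 0.0135
```

```bash
python3 hold.py 2; python3 heldr.py .054 .054;  python3 go.py .6361 .1113 .0656 41.8
```

```text
flange: tool z0 0.0057 slopes [5.77 1.76] world z med 0.0590
lid in tool [-0.0023 -0.0004] ang 0.09 res 0.0002 world [0.637  0.1098 0.0587] yaw 41.6
t24.1 pos [0.6384 0.1107 0.0646] rot [178.1  -5.9  41.7] j [ 27.  23. -20.   1. -41. 104.] w0.0138 F [-0.4 -3.5  6.3]
d [-0.0012 -0.0019 -0.0012] n 1 per row [-0.0012 -0.0019 -0.0012] spin -0.1 per row -0.11 x 1
```

{"api": "send_rows", "payload": {"motion": [{"travel": [0, 0, 0], "spin": 0}], "gripper": 0.2}}

```text
time_s: 24.23
tcp_pos: [0.6387, 0.1107, 0.0652]
eef_rot: [178.1, -5.9, 41.7]
contact_force: [-0.3, -0.2, -0.3]
gripper_width: 0.0164
```

```bash
python3 hold.py 7; python3 go.py .48 -.05 .2 41.8
```

```text
t24.6 pos [0.6383 0.1109 0.0644] rot [178.1  -5.9  41.7] j [ 27.  23. -20.   1. -41. 104.] w0.0427 F [ 0.2 -1.   0.4]
d [-0.2102  0.0199 -0.1574] n 7 per row [-0.03    0.0028 -0.0225] spin -0.1 per row -0.1 x 1
```

{"api": "send_rows", "payload": {"motion": [{"travel": [0, 0, -0.025], "spin": 0}, {"travel": [0, 0, -0.035], "spin": 0}, {"travel": [0, 0, -0.035], "spin": 0}, {"travel": [0, 0, -0.035], "spin": 0}]}}

```text
time_s: 24.92
tcp_pos: [0.6203, 0.1036, 0.1868]
eef_rot: [178.5, -4.8, 41.6]
contact_force: [1.9, 0.8, -0.6]
gripper_width: 0.0522
```

{"api": "send_rows", "payload": {"motion": [{"travel": [-0.036, 0, 0], "spin": 0}, {"travel": [-0.036, 0, 0], "spin": 0}, {"travel": [-0.036, 0, 0], "spin": 0}, {"travel": [-0.036, 0, 0], "spin": 0}, {"travel": [-0.03, 0, 0], "spin": 0}]}}

```text
time_s: 25.33
tcp_pos: [0.4956, -0.01, 0.1802]
eef_rot: [178.1, -5.8, 42.0]
contact_force: [-0.0, -0.8, 0.3]
gripper_width: 0.0524
```

Run:
```python
from h import *
for n in ("top","scene"):
    p,d=r.capture(n); cv2.imwrite(f"pics/{n}9.png",p); np.savez(n+"9.npz",p=p,d=d)
z=np.load("top9.npz"); c=r.get_calibration("top"); P=world(c,z["d"]); print(r.get_state()["tcp_pos"],r.get_state()["time_s"])
for n,x,y in(("oblong",.4455,.3303),("square",.636,.109),("big",.642,-.288),("small",.6487,.296)):
    m=(z["d"]>0)&(np.hypot(P[...,0]-x,P[...,1]-y)<.095)&(P[...,2]>.05)&(P[...,2]<.068)
    k,lab,st,_=cv2.connectedComponentsWithStats(m.astype(np.uint8)); m=lab==1+np.argmax(st[1:,4]); q=P[m]
    a=np.linalg.lstsq(np.c_[q[:,:2]-[x,y],np.ones(len(q))],q[:,2],rcond=None)[0]; rc=cv2.minAreaRect(q[:,:2].astype(np.float32)*1000)
    print(n,len(q),np.round(rc[0],1),np.round(rc[1],1),round(rc[2],1),"z%.4f"%a[2],"slope deg",np.degrees(a[:2]).round(2))
for k in r.pinpoint("top","cup_a")[:2]: print(k["conf"],w(c,k["at"]).round(3))
```

```text
[ 0.49363609 -0.0111341   0.18000417] 25.4333Traceback (most recent call last):
  File "<stdin>", line 7, in <module>
    return _wrapfunc(a, 'argmax', axis=axis, out=out, **kwds)
    return bound(*args, **kwds)
ValueError: attempt to get argmax of an empty sequence
```

View pics/top9.png

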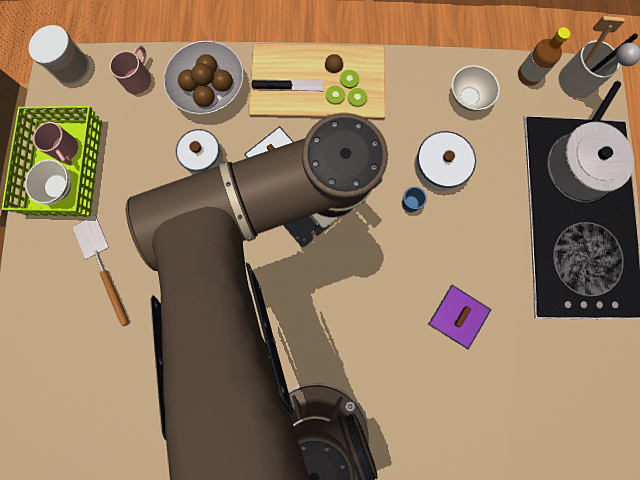

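View pics/scene9.png

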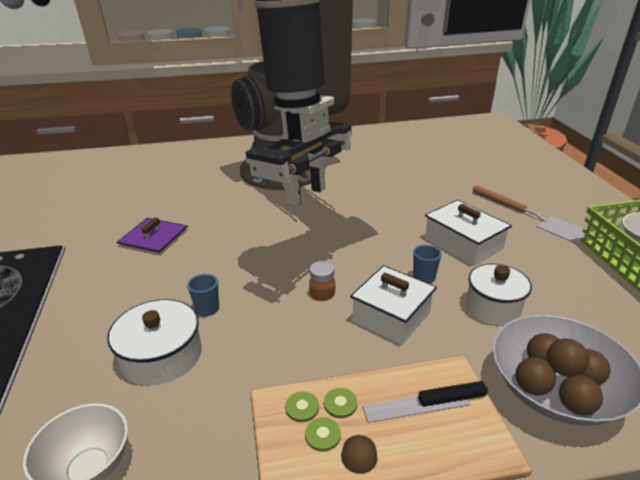

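The scene picture shows all four lids sitting on their boxes: big round (153,325), square (394,293), small round (499,285), oblong (468,222). The cups are upright at (204,295) and (426,264). As a numerical check I use the scene camera, because the arm blocks the top view.

Run:
```python
from h import *
c=r.get_calibration("scene")
for f in ("scene0","scene9"):
  z=np.load(f+".npz"); P=world(c,z["d"])
  for n,x,y in(("oblong",.4455,.3303),("square",.636,.109),("big",.642,-.288),("small",.6487,.296)):
    m=(z["d"]>0)&(np.hypot(P[...,0]-x,P[...,1]-y)<.095)&(P[...,2]>.05)&(P[...,2]<.068)
    k,lab,st,_=cv2.connectedComponentsWithStats(m.astype(np.uint8)); m=lab==1+np.argmax(st[1:,4]); q=P[m]
    a=np.linalg.lstsq(np.c_[q[:,:2]-[x,y],np.ones(len(q))],q[:,2],rcond=None)[0]; rc=cv2.minAreaRect(q[:,:2].astype(np.float32)*1000)
    print(f,n,len(q),np.round(rc[0],1),np.round(rc[1],1),round(rc[2],1),"z%.4f"%a[2],"slope deg",np.degrees(a[:2]).round(2))
for k in r.pinpoint("scene","cup_a")[:2]: print(k["conf"],w(c,k["at"]).round(3))
```

```text
scene0 oblong 514 [447.3 329. ] [136.7 101.7] 26.6 z0.0534 slope deg [ 0.07 -0.19]
scene0 square 681 [636.3 107.8] [102.2 103. ] 41.7 z0.0539 slope deg [-0.08  0.04]
scene0 big 869 [ 644.2 -289.5] [132.9 129.5] 2.8 z0.0542 slope deg [0.05 0.06]
scene0 small 504 [651.6 295.3] [95.9 97.1] 37.1 z0.0538 slope deg [-0.32 -0.25]
scene9 oblong 1785 [446.5 328.7] [146.9 108.9] 26.7 z0.0583 slope deg [-0.32  0.25]
scene9 square 2419 [636.1 108. ] [110.4 112.4] 41.8 z0.0587 slope deg [-0.29  0.14]
scene9 big 4166 [ 642.2 -290.9] [138.  138.4] 71.2 z0.0592 slope deg [-0.63  0.01]
scene9 small 1736 [649.9 296.5] [103.3 106.8] 69.2 z0.0589 slope deg [-0.85  0.33]
0.89 [ 0.543  0.203 -0.004]
0.88 [ 0.543 -0.217  0.003]
```

Every lid is flat, at the right height (rim about 54 mm, flange top about 59 mm) and within 2–3 mm of its box centre. Nothing is being touched, so I'm handing in.

```bash
python3 -c "
from plant import r
print(r.close_job(), r.get_state()['time_s'])"
```

```text
the job is handed in; nothing more can be done
the job is handed in; nothing more can be done
```

I set all four lids on the boxes of their own shape and handed the job in after about 26 s of robot time. `close_job` reports no verdict.

**Lids (scene-camera depth):** Centres are within about 3 mm of the box positions measured at the start. Flange tops are at 58–59 mm on rims measured at about 54 mm, tilt is under 1°, and the oblong and square lids are in line within about 0.2°.

**Boxes and cups:** The boxes show no visible shift; I infer this from the lids sitting where the box rims were at the start. Both cups are upright and within about 4 mm of their starts, and the purple lid was not touched. The gripper was clear of everything at hand-in.

**Checks that failed or disagreed:**
- The final check from the top camera failed because the arm blocked its view, so I repeated it with the scene camera.
- The tool slowly tilted to about 6° over the run, but the lids still seated flat.
- Contact forces read up to about 45 N (wrist reading) while seating the big round lid.
- The network's first oblong box position was about 8 mm off the depth fit. I used the depth fit, and the lid seated.

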